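# Check the balance, then peel a weighing tray off and hold it over the static eliminator

## Robot

A 7-joint arm with a two-finger parallel gripper is mounted at the origin on a cart in front of the work surface, level with it; the furniture and walls round the work are solid. World frame = base frame: x ahead of the robot, y to its left, z up, the work surface at z = 0. Lengths are in m, angles in rad, forces in N, time in s.
With the tool pointing down it reaches from about 0.425 to 1.025 m from the base axis. Payload 9.4 kg.
Tool frame: the origin (TCP) lies midway between the tips of the shut fingers; the grasp point (between the pads) lies 19 mm behind it; z points along the fingers, y is the direction in which the jaws open and shut (so a half turn about z gives the same grasp; the last joint's range is limited). The gripper opens to 93 mm and grips with 3 to 60 N. Pads are 15 mm wide; open, the fingers measure 128 mm over their backs; the gripper's body (75 mm by 188 mm) begins 65 mm behind the grasp point.
Start: joints at [-1.223, 0.599, -0.003, 1.599, 0.002, 0.943, -0.08], TCP at [0.299, 0.661, 0.219] pointing down, gripper open.
Joint ranges: [-2.57, 2.57], [-0.35, 1.97], [-1.29, 1.29], [0.11, 2.56], [-1.05, 4.19], [0.11, 1.86], [-2.63, 2.63]. Speed limits (rad/s): [2.22, 2.22, 3.01, 3.01, 3.14, 3.14, 3.14].

## Interface

Orientations are given as a unit quaternion [x, y, z, w].
In Python, from station import ctrl gives the robot as it stands.
- The arm moves only by the tool apply_moves, never from a script. Its argument "steps" is a list of rows, each an object of numbers: "x", "y", "z": the shift along the tool's x, y, z in cm; "wx", "wy", "wz": the turn, a rotation vector about the tool's x, y, z in rad. In form: [{"x": .., "y": .., "z": .., "wx": .., "wy": .., "wz": ..}, ...]. A call has exactly 10 rows; each row shifts and turns the commanded pose from where the row before left it, along the tool's axes as they then stand; what a row does not reach is not made up. A row lasts 1/12 s, in which the tool goes at most 41.7 mm and 7.16 degrees, less where a joint would pass 70% of its speed; a pose out of reach is approached as far as the arm can. A call is refused whole if a number of a shift passes 4.17 or a number of a turn 0.125, either way. A call with a gripper value outside its range is refused whole. "grip" is the closure, from -1 (fully open) to 1 (shut), set as the call begins (left out, the last holds). The fingers move at their own pace and stop on an object; "newtons" is the grip in N (left out, the last holds). Time passes only in rows, so rows that do not move let the fingers close, or fill a call up. It gives the time, the measured TCP pose, the force and the opening at its end, in the units of the state.
- ctrl.observe(): the state, without advancing time (a new reading comes with each control period).
- ctrl.camera(name): name is "scene" or "top" or "wrist"; returns a dict with "pixels" (480x640x3 uint8, blue, green, red), "range_z" (480x640 float32, m along the optical axis (not along the pixel's ray), 0 where there is no reading), "fx", "fy", "cx", "cy" (pixels), "R" (3x3) and "t" (3): a world point X has camera coordinates R X + t. Camera axes: x right, y down, z forward; pixel columns grow to the right and rows downward; lengths in m; the calibration is good to about 2 mm. A picture is of the moment at which its call begins.
- ctrl.hand_in(): hands the job in, once; it reports no verdict.
The state is a dict: "time": time; "joints": joint angles; "joint_vel": joint speeds; "joint_torque": joint torques, N m; "tool_pos": TCP position; "eef_rot": TCP orientation; "force": force on the tool from outside, world axes, zero at the start; "ft_torque": the same for the moment, N m; "width": finger opening in m.
Only numpy, scipy, OpenCV 4.12 (cv2) and the standard library are available. Lean on these libraries where they do the work, as an engineer would, in place of code of your own. Each camera call takes 0.05 s, during which the arm holds its last target.

## Task

Get the balance ready for weighing: first take the large check weight out of its wooden block and stand it gently in the middle of the balance pan, without pushing the pan down to its stop, and let go of it so that the reading can settle. Then take the top weighing tray off the sticky stack: lift it by its corner tab so that it swings up and comes loose while the opposite corner still rests on the stack, and leave the rest of the stack standing where it is. Carry the tray to the static eliminator and finish while still holding it there, level, still, centred about 5 cm above the grille, with the beaker and the sample tube left undisturbed.

Things in the scene. Friction and masses are not known exactly. Their poses are not given: they have to be found in the camera images.
- weight_mid (a point): Large check weight (500 g, polished steel, loose), the bigger of two knobbed cylinders in the wooden block: body 41 mm across, 44 mm tall, then a neck and a knob 22 mm across at 53 to 62 mm above the foot; 64.5 mm tall in all. This point is half-way up, 32 mm above the foot; the knob's middle is 25.5 mm above it. At the start the foot is 10 mm above the desk in a 12 mm deep well, 43.5 mm across.
- case: Wooden weight block, 66 x 116 x 22 mm, fixed, origin at the centre of its underside; its y axis runs along its length. The large weight stands at y = -28 mm; a small weight (28 mm across, top 60 mm above the desk) that belongs to the block and stays there stands at y = +30 mm.
- pan_top (a point): Centre of the top face of the balance's round steel pan, 100 mm across, about 60 mm above the desk. The balance (172 x 140 mm, housing 44 mm high, fixed) has its display on the robot's side; the pan lies 25 mm behind the balance's middle.
- pan (a joint): How far the pan has sunk on its spring, in m: 0 empty, about 0.0033 under the large weight alone, 0.008 at the overload stop (about 12 N).
- tray_tab (a point): Top weighing tray (loose, 45 g, pale blue formed plastic, 96 mm square): middle of the upright tab on one corner, 22 mm long (along x), 12 mm thick (along y), standing 18 mm above the rim, from 9 mm below this point to 9 mm above. The tray's x axis points level from its centre out through the tab (along the diagonal), z up. In the stack this point is 71 mm above the desk.
- tray_mid (a point): Centre of the same tray, half-way up (10.5 mm above its underside, from which dimples stick down 7 mm), 68 mm from the tab's middle along -x and 19.5 mm below it; same axes.
- tray_far (a point): The same tray's corner opposite the tab, under the rim where it rests on the stack: 127 mm from the tab's middle along -x, 13 mm below it; same axes.
- stack: Rest of the stack (loose, 0.55 kg): eight nested trays on a grey base plate 98 mm square, rim 58 mm above the desk; origin under its centre, x towards the tabs. Dimples near the far corner grip the top tray with about 7 N: a straight pull up brings the stack along; lifting the tab in an arc about tray_far takes about 2 N and frees it: gripped to about 10 degrees, free by 14.
- ion_top (a point): Static eliminator: grey box 96 x 58 x 38 mm, fixed, with a black grille 62 x 42 mm on top. This point is the middle of the grille's top, 40 mm above the desk.
- beaker: Glass beaker, 72 mm across, 94 mm tall, loose bystander; origin at the centre of its foot.
- tube: Sample tube with a blue cap, 30 mm across, 97 mm tall, standing loose, bystander; origin at the centre of its foot.
- weight: The large check weight itself; origin at the centre of its foot.
- tray: The top tray itself; origin at the centre of its underside, axes as at tray_tab.
There are look-alikes about, which are no part of the job. Leave any green look-alike of the weight alone.

How it is judged:
On the way, in this order (a step that is already met when the one before it is completed fails the run):
1. the large check weight stands released in the middle of the balance pan (horizontal distance between weight_mid and pan_top below 0.015 m and angle between weight_mid's own z axis and vertical below 0.1 rad and value of joint pan between 0.0022 and 0.0045 m and contact force between the fingers and weight below 0.05 N and contact force between weight and pan above 3 N), for 0.2 s.
2. the top tray's tab corner is lifted at least 15 mm while its opposite corner still rests on the stack (z of tray_tab in the frame of stack above 0.086 m and z of tray_far in the frame of stack below 0.064 m), for 0.1 s.
At the end, for the whole second after the job is handed in: Check weight alone and upright within 15 mm of the pan's centre; the fingers hold the top tray still, its centre within 25 mm of the grille's centre and 35 to 90 mm above it, level within 8 degrees; the rest of the stack upright within 30 mm of where it was (all of step 1 and horizontal distance between tray_mid and ion_top below 0.025 m and z of tray_mid in the frame of ion_top between 0.035 and 0.09 m and angle between tray_mid's own z axis and vertical below 0.14 rad and contact force between the fingers and tray above 1 N and contact force between tray and stack below 0.05 N and linear speed of tray below 0.03 m/s and distance of stack from where it was at the start of the episode below 0.03 m and angle between stack's own z axis and vertical below 0.05 rad); the arm keeps its last pose, push and grip.
It fails at once if the balance pan is pushed down to its stop (value of joint pan above 0.0075 m).
It fails at once if the rest of the stack is lifted or tipped (height (world z) of stack above 0.008 m or angle between stack's own z axis and vertical above 0.1 rad).
It fails at once if the beaker or the tube is knocked away (distance of any of beaker, tube from where it was at the start of the episode above 0.03 m).
It also fails if it takes over 72 s, if anything falls off the work surface, if the arm or the gripper's body presses on something with over 40 N, if the wrist force passes 120 N, or if a joint passes its speed limit or range.

## Working session

There is one attempt and no reset: what is moved stays moved. The work goes in short steps, Python scripts to look and compute and a tool call to move; the robot and the scene stay as the last step left them, time stands still between calls to the robot, and variables do not carry over. Pictures are saved under pics/ and viewed, and the job is handed in when it is done.

Besides the shell and the picture viewer there is one more tool, called as name(argument=value, ...), one argument or row to a line, values as JSON. apply_moves: Moves the arm, as the interface text tells. Its arguments: {"type":"object","properties":{"steps":{"type":"array","items":{"type":"object","properties":{"x":{"type":"number"},"y":{"type":"number"},"z":{"type":"number"},"wx":{"type":"number"},"wy":{"type":"number"},"wz":{"type":"number"}}}},"grip":{"type":"number"},"newtons":{"type":"number"}},"required":["steps"]}

```bash
mkdir -p pics; ls; cat > h.py <<'E'
import numpy as np, cv2
from station import ctrl
def shot(n,f):
    c=ctrl.camera(n); cv2.imwrite('pics/'+f,c['pixels']); np.savez('pics/'+f+'.npz',**{k:np.array(v) for k,v in c.items()}); return c
def ld(f): return dict(np.load('pics/'+f+'.npz'))
def plane(c,u,v,z):
    R,t=np.array(c['R']),np.array(c['t']); o=-R.T@t
    d=R.T@np.array([(u-c['cx'])/c['fx'],(v-c['cy'])/c['fy'],1]); return o+d*(z-o[2])/d[2]
def dep(c):
    H,W=c['range_z'].shape; u,v=np.meshgrid(np.arange(W),np.arange(H)); z=c['range_z']
    P=np.stack([(u-c['cx'])/c['fx']*z,(v-c['cy'])/c['fy']*z,z],-1)
    return (P-np.array(c['t']))@np.array(c['R'])
E
python3 - <<'E'
from h import *
for n in ['scene','top','wrist']:
    c=shot(n,n+'0.png'); print(n,c['fx'],c['cx'],c['cy'],-np.array(c['R']).T@np.array(c['t']))
print(ctrl.observe())
E
```

```text
pics
scene 450.82198391489425 309.91677584386775 237.48360682971824 [-0.08561689 -1.18585822  0.97478328]
top 468.0341955416107 312.4328746482312 237.87461617284004 [ 0.24416585 -0.13377709  1.64357246]
wrist 356.28845975987 314.9338274055159 248.16728255717328 [0.22813403 0.6909085  0.38357371]
{'time': 0.15, 'joints': array([-1.22270582,  0.59993961, -0.00251978,  1.59995351,  0.00177431,
        0.9428918 , -0.07978405]), 'joint_vel': array([ 2.81004319e-05, -1.31343993e-03,  1.68929282e-03, -5.21426567e-04,
       -1.51257656e-03, -2.36994541e-05,  3.35098716e-04]), 'joint_torque': array([ 3.54457959e-03, -7.65593433e+01,  1.49957612e+00, -2.52558964e+01,
       -5.22302790e-02,  1.49726932e-02,  1.41106366e-04]), 'tool_pos': array([0.2986566 , 0.66022037, 0.2179573 ]), 'eef_rot': array([ 2.10782478e-01,  9.77532809e-01, -5.90594584e-04, -7.27217582e-05]), 'force': array([ 0.45453874, -0.03363174,  0.7265557 ]), 'ft_torque': array([0.01027904, 0.03696955, 0.01017994]), 'width': 0.0933523312788383}
```

View pics/top0.png

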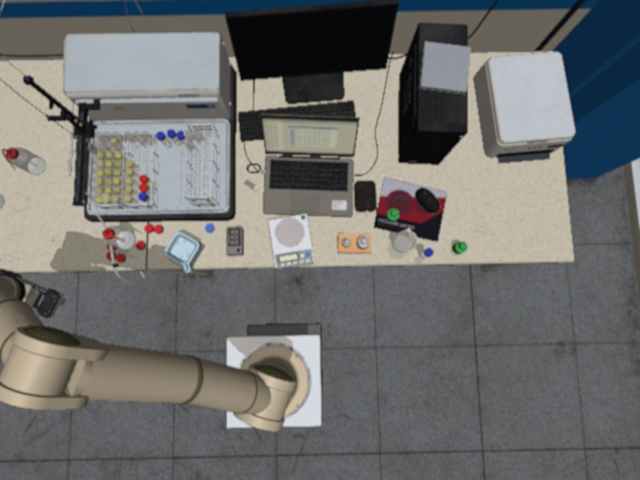

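View pics/scene0.png

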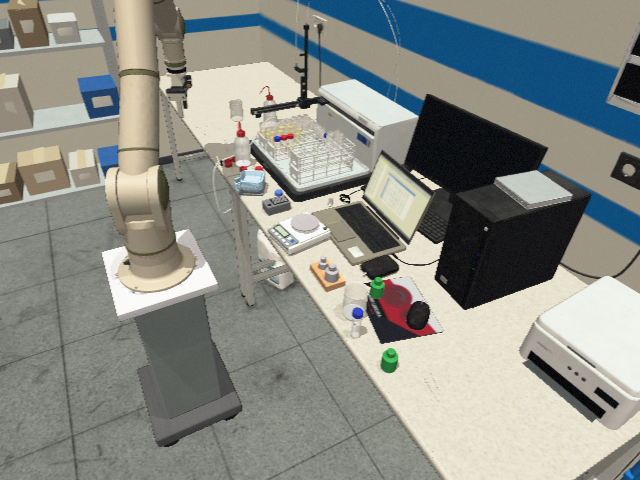

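View pics/wrist0.png

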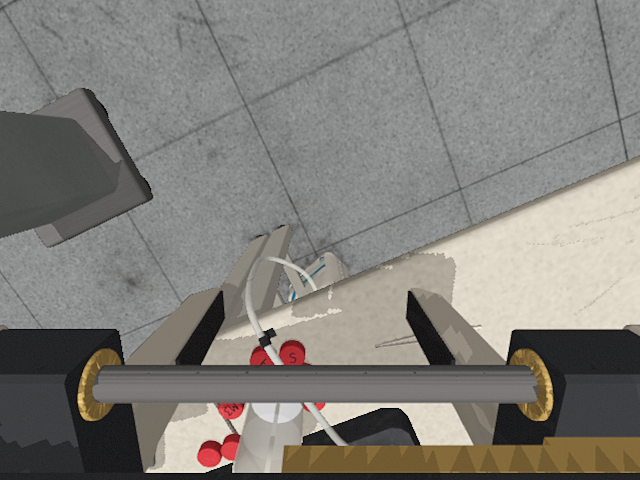

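The top view shows the tray stack at (183,250) with its tab towards the bottom, the static eliminator at (235,240) and the balance at (290,238). The block is at (354,243) with its large weight at about (363,242), the beaker is at (403,240) and the tube at (428,252). I'll enlarge this area and measure.

```bash
python3 - <<'E'
from h import *
c=ld('top0.png'); im=c['pixels'][205:285,150:450]
cv2.imwrite('pics/topc.png',cv2.resize(im[:, :150],None,fx=5,fy=5,interpolation=cv2.INTER_CUBIC)); cv2.imwrite('pics/topd.png',cv2.resize(im[:,150:],None,fx=5,fy=5,interpolation=cv2.INTER_CUBIC))
s=ld('scene0.png'); cv2.imwrite('pics/sc.png',cv2.resize(s['pixels'][160:350,220:400],None,fx=4,fy=3.1,interpolation=cv2.INTER_CUBIC))
P=dep(c)
for n,u,v in [('stack',183,250),('tabarea',186,266),('ion',235,240),('pan',291,231),('wl',363,242),('ws',347,243),('beak',403,240),('tube',428,252)]: print(n,P[v,u].round(3))
print(c['R'].round(3))
E
```

```text
stack [0.45  0.304 0.041]
tabarea [0.391 0.282 0.079]
ion [0.482 0.125 0.039]
pan [ 0.507 -0.07   0.054]
wl [ 0.461 -0.313  0.08 ]
ws [ 0.461 -0.261  0.06 ]
beak [ 0.476 -0.464  0.004]
tube [ 0.421 -0.527  0.096]
[[-0.019 -1.     0.003]
 [-0.989  0.018 -0.148]
 [ 0.148 -0.006 -0.989]]
```

View pics/topc.png

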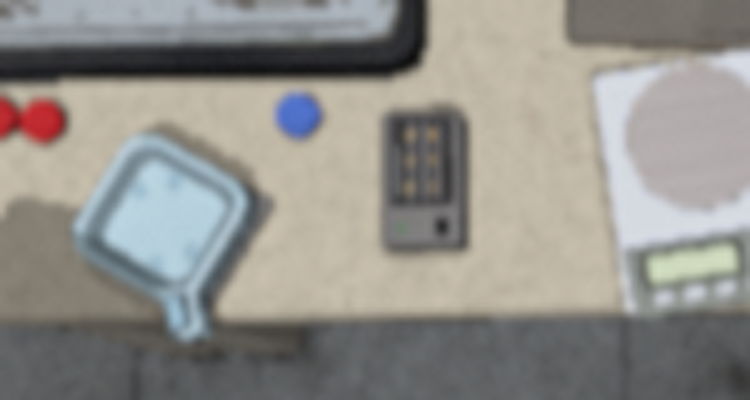

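View pics/topd.png

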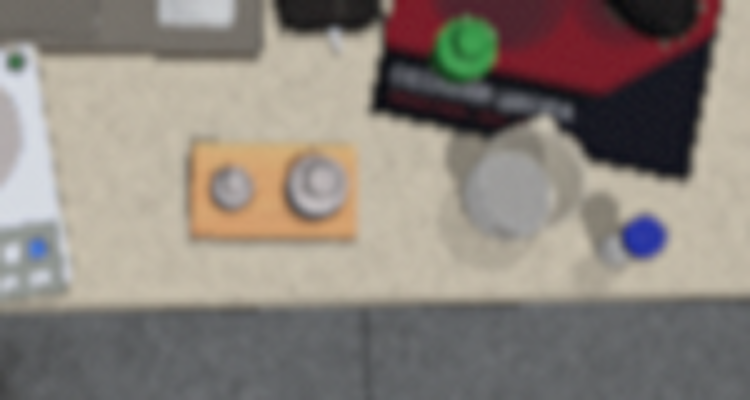

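View pics/sc.png

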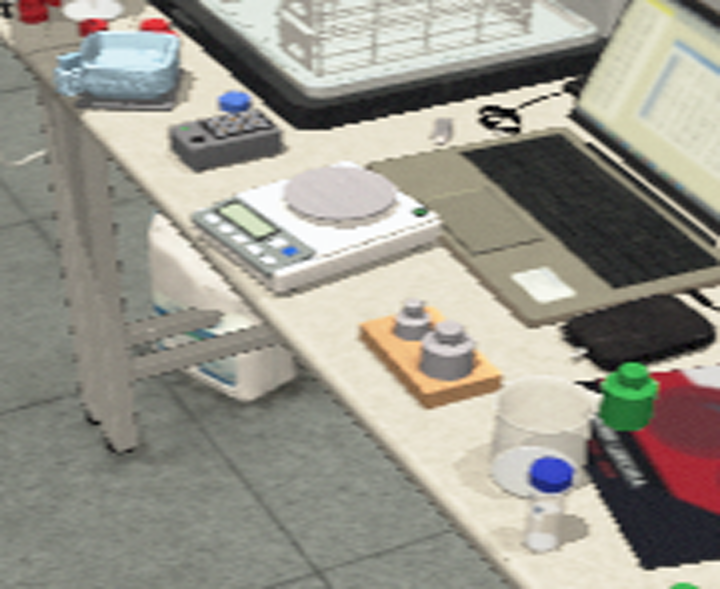

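```bash
python3 - <<'E'
from h import *
c=ld('top0.png'); P=dep(c); im=c['pixels']; hsv=cv2.cvtColor(im,cv2.COLOR_BGR2HSV)
win=np.zeros(im.shape[:2],bool); win[225:262,330:380]=1
m=(hsv[...,0]>8)&(hsv[...,0]<22)&(hsv[...,1]>90)&win
cnt,_=cv2.findContours(m.astype(np.uint8),cv2.RETR_EXTERNAL,cv2.CHAIN_APPROX_NONE); k=max(cnt,key=cv2.contourArea)
r=cv2.minAreaRect(k); b=cv2.boxPoints(r); w=np.array([plane(c,u,v,.022) for u,v in b])[:,:2]
print('block',r,w.round(3).tolist(),w.mean(0).round(4))
# knob by height
z=P[...,2]
for lo,hi in[(.068,.085),(.05,.062)]:
    q=win&(z>lo)&(z<hi)
    vv,uu=np.nonzero(q); print(lo,len(vv),P[q].mean(0).round(4), uu.mean(),vv.mean())
g=win&~m&(hsv[...,1]<60)&(z>.015)
n,lab,st,ce=cv2.connectedComponentsWithStats(g.astype(np.uint8)); print(st,ce)
# pan
win2=np.zeros_like(win); win2[210:250,268:315]=1
q=win2&(z>.05)&(z<.075); print('pan',q.sum(),P[q].mean(0), P[q].min(0),P[q].max(0))
q=win2&(hsv[...,1]>12)&(hsv[...,2]<205)
cnt,_=cv2.findContours(q.astype(np.uint8),cv2.RETR_EXTERNAL,cv2.CHAIN_APPROX_NONE); k=max(cnt,key=cv2.contourArea)
e=cv2.fitEllipse(k); print(e, plane(c,*e[0],.06))
# ion box
win3=np.zeros_like(win); win3[220:260,222:248]=1
q=win3&(z>.028)&(z<.055);print('ion',q.sum(),P[q].mean(0),P[q].min(0),P[q].max(0))
q=win3&(hsv[...,2]<140); cnt,_=cv2.findContours(q.astype(np.uint8),cv2.RETR_EXTERNAL,cv2.CHAIN_APPROX_NONE); k=max(cnt,key=cv2.contourArea); r=cv2.minAreaRect(k); print(r,np.array([plane(c,u,v,.039) for u,v in cv2.boxPoints(r)]).round(3).tolist())
win4=np.zeros_like(win); win4[225:275,160:205]=1
q=win4&(z>.064)&(z<.1);print('tab',q.sum(),P[q].mean(0),P[q].min(0),P[q].max(0))
q=win4&(hsv[...,0]>85)&(hsv[...,0]<115)&(hsv[...,1]>35)&(hsv[...,2]>110); cnt,_=cv2.findContours(q.astype(np.uint8),cv2.RETR_EXTERNAL,cv2.CHAIN_APPROX_NONE); k=max(cnt,key=cv2.contourArea); r=cv2.minAreaRect(k); print(r,np.array([plane(c,u,v,.062) for u,v in cv2.boxPoints(r)]).round(3).tolist())
E
```

```text
block ((354.0, 243.0), (18.0, 32.0), 90.0) [[0.499, -0.233], [0.497, -0.345], [0.433, -0.343], [0.435, -0.231]] [ 0.4661 -0.2883]
0.068 31 [ 0.4673 -0.3177  0.0747] 364.06451612903226 240.32258064516128
0.05 77 [ 0.4663 -0.3097  0.0553] 361.1038961038961 241.4805194805195
[[     0      0    640    480 307025]
 [   355    231      1      1      1]
 [   338    233      1      1      1]
 [   361    233      4      1      4]
 [   366    233      1      1      1]
 [   369    233      2      1      2]
 [   357    236     13     13    115]
 [   343    239      7      8     48]
 [   345    256      1      1      1]
 [   350    260      1      1      1]
 [   357    260      1      1      1]] [[319.47812719 239.49872486]
 [355.         231.        ]
 [338.         233.        ]
 [362.5        233.        ]
 [366.         233.        ]
 [369.5        233.        ]
 [362.8173913  241.79130435]
 [345.91666667 242.22916667]
 [345.         256.        ]
 [350.         260.        ]
 [357.         260.        ]]
pan 708 [ 0.50463942 -0.06448003  0.05968727] [ 0.44390962 -0.13132911  0.05000986] [0.56682008 0.00581633 0.06962107]
((275.6896667480469, 249.99839782714844), (62.37879943847656, 93.37580871582031), 42.20065689086914) [ 0.44165242 -0.01707299  0.06      ]
ion 458 [0.48150092 0.12873511 0.03818341] [0.43400757 0.0993699  0.02866499] [0.52902766 0.15811857 0.05060872]
((234.5, 240.5), (29.0, 17.0), 90.0) [[0.532, 0.157, 0.039], [0.53, 0.098, 0.039], [0.429, 0.097, 0.039], [0.43, 0.156, 0.039]]
tab 78 [0.42508516 0.29657912 0.07005958] [0.37500737 0.24628055 0.06402517] [0.50531987 0.35816524 0.0864186 ]
((183.73074340820312, 251.65382385253906), (33.55936050415039, 31.895259857177734), 33.690067291259766) [[0.429, 0.372, 0.062], [0.52, 0.314, 0.062], [0.454, 0.218, 0.062], [0.364, 0.276, 0.062]]
```

apply_moves(
  steps=[
    {"z":-0.8,"wz":0.1147},
    {"z":-0.8,"wz":0.1147},
    {"z":-0.8,"wz":0.1147},
    {"z":-0.8,"wz":0.1147},
    {"z":-0.8,"wz":0.1147},
    {"z":-0.8,"wz":0.1147},
    {"z":-0.8,"wz":0.1147},
    {"z":-0.8,"wz":0.1147},
    {"z":-0.8,"wz":0.1147},
    {"z":-0.8,"wz":0.1147},
  ],
  grip=-1,
)

```text
validation failed for argument at $.st...
```

apply_moves(
  steps=[
    {"y":1.5,"x":-3},
    {"y":1.8,"x":-3.3},
    {"y":1.8,"x":-3.3},
    {"y":1.8,"x":-3.3},
    {"y":1.8,"x":-3.3},
    {"y":1.8,"x":-3.3},
    {"y":1.8,"x":-3.3},
    {"y":1.8,"x":-3.3},
    {"y":1.8,"x":-3.3},
    {"y":1.4,"x":-3.3},
  ],
)

```text
validation failed for argument at $.st...
```

apply_moves(
  steps=[
    {"x":-3.5},
    {"x":-3.5},
    {"x":-3.5},
    {"x":-3.5},
    {"x":-3.5},
    {"x":-3.5},
    {"x":-3.5},
    {"x":-3.5},
    {"x":-3.5},
    {"x":-3.5},
  ],
)

```text
validation failed for argument at $.st...
```

apply_moves(
  steps=[
    {"x":0,"y":0,"z":-0.8,"wx":0,"wy":0,"wz":0.1147},
    {"x":0,"y":0,"z":-0.8,"wx":0,"wy":0,"wz":0.1147},
    {"x":0,"y":0,"z":-0.8,"wx":0,"wy":0,"wz":0.1147},
    {"x":0,"y":0,"z":-0.8,"wx":0,"wy":0,"wz":0.1147},
    {"x":0,"y":0,"z":-0.8,"wx":0,"wy":0,"wz":0.1147},
    {"x":0,"y":0,"z":-0.8,"wx":0,"wy":0,"wz":0.1147},
    {"x":0,"y":0,"z":-0.8,"wx":0,"wy":0,"wz":0.1147},
    {"x":0,"y":0,"z":-0.8,"wx":0,"wy":0,"wz":0.1147},
    {"x":0,"y":0,"z":-0.8,"wx":0,"wy":0,"wz":0.1147},
    {"x":0,"y":0,"z":-0.8,"wx":0,"wy":0,"wz":0.1147},
  ],
  grip=-1,
)

```text
time: 0.98
tool_pos: [0.2986, 0.6604, 0.2987]
eef_rot: [0.709, 0.705, -0.0, 0.0]
force: [-0.2, -0.1, -0.0]
width: 0.0928
```

apply_moves(
  steps=[
    {"x":-3,"y":1.5,"z":0,"wx":0,"wy":0,"wz":0},
    {"x":-3.3,"y":1.8,"z":0,"wx":0,"wy":0,"wz":0},
    {"x":-3.3,"y":1.8,"z":0,"wx":0,"wy":0,"wz":0},
    {"x":-3.3,"y":1.8,"z":0,"wx":0,"wy":0,"wz":0},
    {"x":-3.3,"y":1.8,"z":0,"wx":0,"wy":0,"wz":0},
    {"x":-3.3,"y":1.8,"z":0,"wx":0,"wy":0,"wz":0},
    {"x":-3.3,"y":1.8,"z":0,"wx":0,"wy":0,"wz":0},
    {"x":-3.3,"y":1.8,"z":0,"wx":0,"wy":0,"wz":0},
    {"x":-3.3,"y":1.8,"z":0,"wx":0,"wy":0,"wz":0},
    {"x":-3.3,"y":0.8,"z":0,"wx":0,"wy":0,"wz":0},
  ],
)

```text
time: 1.82
tool_pos: [0.4672, 0.3313, 0.2986]
eef_rot: [0.708, 0.706, 0.0, 0.0]
force: [0.6, -0.5, 0.8]
width: 0.0929
```

apply_moves(
  steps=[
    {"x":-3.5,"y":0,"z":0,"wx":0,"wy":0,"wz":0},
    {"x":-3.5,"y":0,"z":0,"wx":0,"wy":0,"wz":0},
    {"x":-3.5,"y":0,"z":0,"wx":0,"wy":0,"wz":0},
    {"x":-3.5,"y":0,"z":0,"wx":0,"wy":0,"wz":0},
    {"x":-3.5,"y":0,"z":0,"wx":0,"wy":0,"wz":0},
    {"x":-3.5,"y":0,"z":0,"wx":0,"wy":0,"wz":0},
    {"x":-3.5,"y":0,"z":0,"wx":0,"wy":0,"wz":0},
    {"x":-3.5,"y":0,"z":0,"wx":0,"wy":0,"wz":0},
    {"x":-3.5,"y":0,"z":0,"wx":0,"wy":0,"wz":0},
    {"x":-3.5,"y":0,"z":0,"wx":0,"wy":0,"wz":0},
  ],
)

```text
time: 2.65
tool_pos: [0.4647, -0.0182, 0.2987]
eef_rot: [0.707, 0.707, 0.0, 0.0]
force: [0.1, -0.6, -0.7]
width: 0.0931
```

```bash
python3 - <<'E'
from h import *
c=shot('wrist','w1.png'); o=ctrl.observe(); print(o['time'],o['tool_pos'],o['eef_rot'],o['joints'])
R=c['R'];print(-R.T@c['t'],R.round(3))
E
```

```text
2.7 [ 0.4642453  -0.02492197  0.29917553] [ 7.09662527e-01  7.04540845e-01 -3.32680368e-04  1.08798504e-03] [-0.50255932  0.19675853  0.52447205  2.09574501 -0.12498971  0.87774464
  0.08626107]
[0.46559108 0.05839122 0.4644962 ] [[ 1.     0.     0.001]
 [ 0.    -0.96   0.281]
 [ 0.001 -0.281 -0.96 ]]
```

View pics/w1.png

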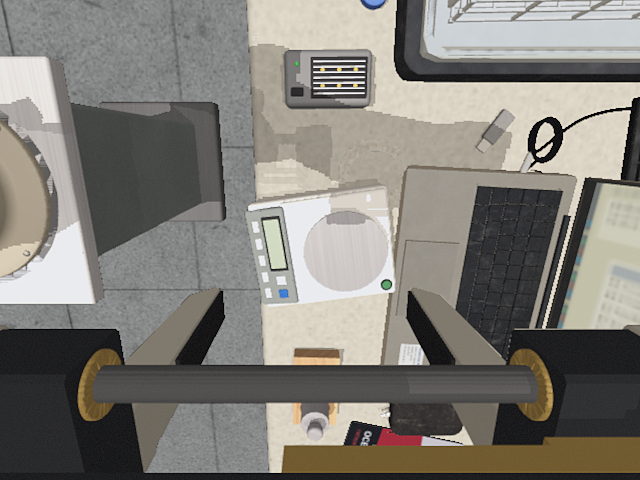

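The wrist view shows the pan centred near (346,251), the grille near (342,76), and the large weight's knob at (315,425).

```bash
python3 - <<'E'
from h import *
c=ld('w1.png'); im=c['pixels']; hsv=cv2.cvtColor(im,cv2.COLOR_BGR2HSV)
print(hsv[250,350],hsv[285,310],hsv[195,320])
for n,(u,v),z in [('panL',(303,251),.06),('panR',(389,251),.06),('panT',(346,209),.06),('panB',(346,293),.06)]: print(n,plane(c,u,v,z).round(4))
win=np.zeros(im.shape[:2],bool); win[200:300,298:395]=1
q=win&(hsv[...,2]<215)&(hsv[...,1]<40)
cnt,_=cv2.findContours(q.astype(np.uint8),cv2.RETR_EXTERNAL,cv2.CHAIN_APPROX_NONE); k=max(cnt,key=cv2.contourArea)
e=cv2.fitEllipse(k); print(e, plane(c,*e[0],.06))
win=np.zeros(im.shape[:2],bool); win[50:105,285:372]=1
q=win&(hsv[...,2]<60); cnt,_=cv2.findContours(q.astype(np.uint8),cv2.RETR_EXTERNAL,cv2.CHAIN_APPROX_NONE)
q=cv2.morphologyEx(q.astype(np.uint8),cv2.MORPH_CLOSE,np.ones((9,9)));q[:,:306]=0
cnt,_=cv2.findContours(q,cv2.RETR_EXTERNAL,cv2.CHAIN_APPROX_NONE);k=max(cnt,key=cv2.contourArea);r=cv2.minAreaRect(k)
print('grille',r,plane(c,*r[0],.04),[plane(c,u,v,.04)[:2].round(4).tolist() for u,v in cv2.boxPoints(r)])
P=dep(c)
print(P[251,350],P[76,345],P[280,440],P[425,315],P[425,440],P[250,600],P[190,600])
E
```

```text
[  8  10 208] [115   6 240] [ 17  19 218]
panL [ 0.4517 -0.0636  0.06  ]
panR [ 0.5537 -0.0635  0.06  ]
panT [ 0.5015 -0.0133  0.06  ]
panB [ 0.5041 -0.1174  0.06  ]
((345.33184814453125, 249.23574829101562), (81.7175521850586, 83.66000366210938), 32.554603576660156) [ 0.50186944 -0.06135765  0.06      ]
grille ((336.0, 77.0), (40.0, 60.0), 90.0) [0.48872951 0.12822084 0.04      ] [[0.4562, 0.1478], [0.5206, 0.1478], [0.5222, 0.1081], [0.4559, 0.108]]
[ 0.50748569 -0.06361693  0.0597377 ] [0.49846257 0.12913593 0.04050223] [ 0.63334539 -0.11645698  0.01883681] [ 0.46607307 -0.30765992  0.06804226] [ 0.65499217 -0.34921057  0.02305517] [ 0.80038837 -0.06100943  0.06404691] [0.79765018 0.00698217 0.04767421]
```

apply_moves(
  steps=[
    {"x":-3,"y":0,"z":0,"wx":0,"wy":0,"wz":0},
    {"x":-3,"y":0,"z":0,"wx":0,"wy":0,"wz":0},
    {"x":-3,"y":0,"z":0,"wx":0,"wy":0,"wz":0},
    {"x":-3,"y":0,"z":0,"wx":0,"wy":0,"wz":0},
    {"x":-3,"y":0,"z":0,"wx":0,"wy":0,"wz":0},
    {"x":-3,"y":0,"z":0,"wx":0,"wy":0,"wz":0},
    {"x":-3,"y":0,"z":0,"wx":0,"wy":0,"wz":0},
    {"x":-2,"y":0,"z":0,"wx":0,"wy":0,"wz":0},
    {"x":-1,"y":0,"z":0,"wx":0,"wy":0,"wz":0},
    {"x":0,"y":0,"z":0,"wx":0,"wy":0,"wz":0},
  ],
)

```text
time: 3.53
tool_pos: [0.4645, -0.2584, 0.2986]
eef_rot: [0.709, 0.706, -0.0, 0.0]
force: [-0.7, 0.2, -0.8]
width: 0.093
```

```bash
python3 - <<'E'
from h import *
c=shot('wrist','w2.png'); o=ctrl.observe(); print(o['time'],o['tool_pos'],o['eef_rot'])
E
```

```text
3.5833 [ 0.46470812 -0.2566334   0.29838321] [ 7.07983245e-01  7.06229167e-01 -1.16848546e-04 -2.73191362e-04]
```

View pics/w2.png

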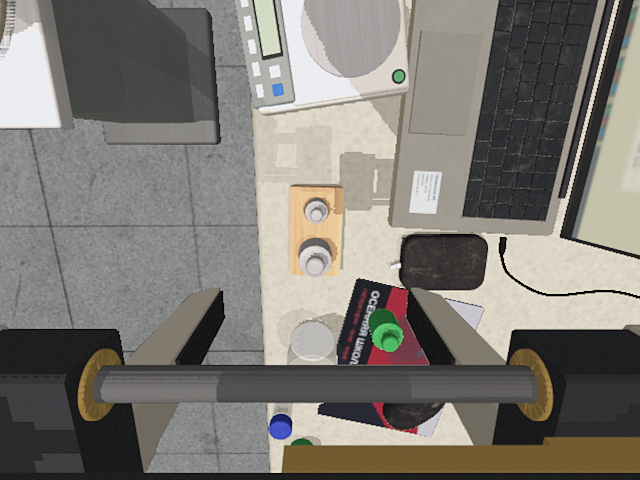

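The block is at (316,230) with the large knob centred at about (316,262).

```bash
python3 - <<'E'
from h import *
c=ld('w2.png'); im=c['pixels']; hsv=cv2.cvtColor(im,cv2.COLOR_BGR2HSV)
q=np.zeros(im.shape[:2],bool); q[180:282,285:348]=1
m=q&(hsv[...,0]>8)&(hsv[...,0]<25)&(hsv[...,1]>80)
cnt,_=cv2.findContours(m.astype(np.uint8),cv2.RETR_EXTERNAL,cv2.CHAIN_APPROX_NONE);k=max(cnt,key=cv2.contourArea);r=cv2.minAreaRect(k)
print(r,[plane(c,u,v,.022)[:2].round(4).tolist() for u,v in cv2.boxPoints(r)])
P=dep(c); z=P[...,2]
for lo,hi in[(.07,.08),(.05,.058)]:
  k=q&(z>lo)&(z<hi);k[:235]=0; vv,uu=np.nonzero(k);p=P[k];print(k.sum(),p.mean(0),p.min(0),p.max(0))
cv2.imwrite('pics/w2c.png',cv2.resize(im[180:290,270:360],None,fx=5,fy=5))
c1=ld('w1.png')
print([plane(c1,u,76,.04).round(4)[:2] for u in(287,312,368,373)])
cv2.imwrite('pics/w1c.png',cv2.resize(c1['pixels'][40:115,275:385],None,fx=6,fy=6))
E
```

```text
((316.0, 230.0), (90.0, 52.0), 90.0) [[0.435, -0.2305], [0.499, -0.2307], [0.5012, -0.3487], [0.4324, -0.3485]]
260 [ 0.46468082 -0.31833239  0.0737003 ] [ 0.45382303 -0.3300437   0.0702032 ] [ 0.4748541  -0.30862618  0.07650917]
545 [ 0.4646639  -0.31541836  0.05430999] [ 0.44480712 -0.33968185  0.05021792] [ 0.48381873 -0.29909493  0.05701789]
[array([0.4354, 0.1292]), array([0.4626, 0.1292]), array([0.5235, 0.1292]), array([0.529 , 0.1292])]
```

View pics/w2c.png

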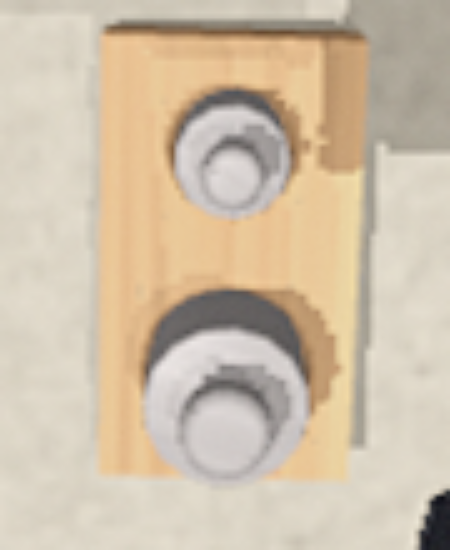

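View pics/w1c.png

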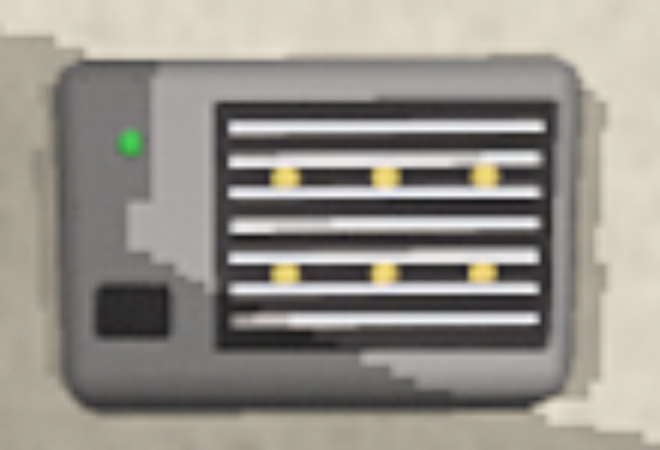

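apply_moves(
  steps=[
    {"x":-2,"y":0,"z":2,"wx":0,"wy":0,"wz":0},
    {"x":-2,"y":0,"z":2.5,"wx":0,"wy":0,"wz":0},
    {"x":-1.95,"y":0,"z":3,"wx":0,"wy":0,"wz":0},
    {"x":0,"y":0,"z":3.5,"wx":0,"wy":0,"wz":0},
    {"x":0,"y":0,"z":3.5,"wx":0,"wy":0,"wz":0},
    {"x":0,"y":0,"z":3,"wx":0,"wy":0,"wz":0},
    {"x":0,"y":0,"z":2.5,"wx":0,"wy":0,"wz":0},
    {"x":0,"y":0,"z":1.5,"wx":0,"wy":0,"wz":0},
    {"x":0,"y":0,"z":0.5,"wx":0,"wy":0,"wz":0},
    {"x":0,"y":0,"z":0,"wx":0,"wy":0,"wz":0},
  ],
)

```text
time: 4.42
tool_pos: [0.4649, -0.3142, 0.0776]
eef_rot: [0.707, 0.707, 0.0, -0.001]
force: [0.2, -0.2, -0.0]
width: 0.093
```

```bash
python3 - <<'E'
from h import *
c=shot('wrist','w3.png'); o=ctrl.observe(); print(o['time'],o['tool_pos'],o['eef_rot'])
E
```

```text
4.4667 [ 0.46526804 -0.31487711  0.07873138] [ 7.07010070e-01  7.07203334e-01  1.53959229e-04 -4.26960684e-04]
```

View pics/w3.png

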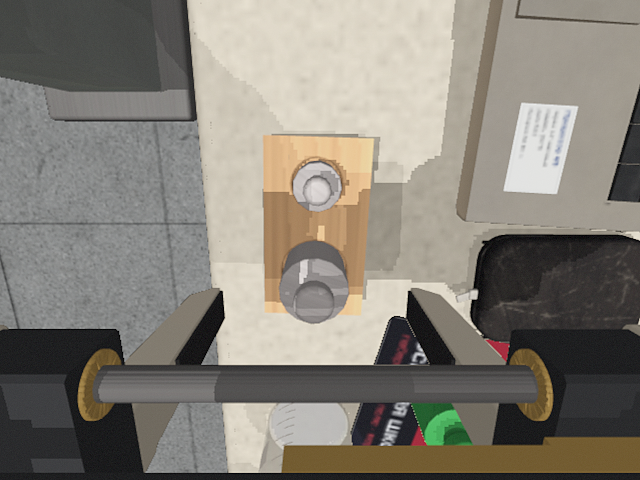

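The knob top sits at (314,300), laterally centred between the fingers.

```bash
python3 - <<'E'
from h import *
c=ld('w3.png'); print(plane(c,314,301,.0745)); P=dep(c);z=P[...,2]
k=np.zeros(z.shape,bool);k[240:330,275:355]=1
for lo,hi in[(.07,.08),(.05,.058)]:
  p=P[k&(z>lo)&(z<hi)];print(len(p),p.min(0),p.max(0))
E
```

```text
[ 0.46543434 -0.31545364  0.0745    ]
1251 [ 0.45430832 -0.32936858  0.07005237] [ 0.47549064 -0.30811807  0.07627173]
2209 [ 0.44462685 -0.33836183  0.05004054] [ 0.4851123  -0.29875945  0.05735532]
```

apply_moves(
  steps=[
    {"x":-0.2,"y":0,"z":1,"wx":0,"wy":0,"wz":0},
    {"x":0,"y":0,"z":1.5,"wx":0,"wy":0,"wz":0},
    {"x":0,"y":0,"z":1.5,"wx":0,"wy":0,"wz":0},
    {"x":0,"y":0,"z":1,"wx":0,"wy":0,"wz":0},
    {"x":0,"y":0,"z":0,"wx":0,"wy":0,"wz":0},
    {"x":0,"y":0,"z":0,"wx":0,"wy":0,"wz":0},
    {"x":0,"y":0,"z":0,"wx":0,"wy":0,"wz":0},
    {"x":0,"y":0,"z":0,"wx":0,"wy":0,"wz":0},
    {"x":0,"y":0,"z":0,"wx":0,"wy":0,"wz":0},
    {"x":0,"y":0,"z":0,"wx":0,"wy":0,"wz":0},
  ],
)

```text
time: 5.3
tool_pos: [0.4652, -0.3182, 0.0292]
eef_rot: [0.707, 0.707, 0.0, 0.0]
force: [-0.1, 0.0, 0.1]
width: 0.0926
```

apply_moves(
  steps=[
    {"x":0,"y":0,"z":0,"wx":0,"wy":0,"wz":0},
    {"x":0,"y":0,"z":0,"wx":0,"wy":0,"wz":0},
    {"x":0,"y":0,"z":0,"wx":0,"wy":0,"wz":0},
    {"x":0,"y":0,"z":0,"wx":0,"wy":0,"wz":0},
    {"x":0,"y":0,"z":0,"wx":0,"wy":0,"wz":0},
    {"x":0,"y":0,"z":0,"wx":0,"wy":0,"wz":0},
    {"x":0,"y":0,"z":0,"wx":0,"wy":0,"wz":0},
    {"x":0,"y":0,"z":0,"wx":0,"wy":0,"wz":0},
    {"x":0,"y":0,"z":0,"wx":0,"wy":0,"wz":0},
    {"x":0,"y":0,"z":0,"wx":0,"wy":0,"wz":0},
  ],
  grip=1,
  newtons=30,
)

```text
time: 6.13
tool_pos: [0.4646, -0.3181, 0.0286]
eef_rot: [0.707, 0.707, -0.0, -0.0]
force: [-1.6, -0.3, 0.0]
width: 0.0402
```

```bash
python3 - <<'E'
from h import *
o=ctrl.observe(); print(o['time'],o['tool_pos'],o['width'],o['force'])
E
```

```text
6.1333 [ 0.46456589 -0.31805894  0.02862114] 0.040218350037290886 [-1.62625871 -0.26932731  0.01686525]
```

apply_moves(
  steps=[
    {"x":0,"y":0,"z":-0.3,"wx":0,"wy":0,"wz":0},
    {"x":0,"y":0,"z":-0.6,"wx":0,"wy":0,"wz":0},
    {"x":0,"y":0,"z":-1,"wx":0,"wy":0,"wz":0},
    {"x":0,"y":0,"z":-1.5,"wx":0,"wy":0,"wz":0},
    {"x":0,"y":0,"z":-2,"wx":0,"wy":0,"wz":0},
    {"x":0,"y":0,"z":-2,"wx":0,"wy":0,"wz":0},
    {"x":0,"y":0,"z":-2,"wx":0,"wy":0,"wz":0},
    {"x":0,"y":0,"z":-1.3,"wx":0,"wy":0,"wz":0},
    {"x":0,"y":0,"z":-0.5,"wx":0,"wy":0,"wz":0},
    {"x":0,"y":0,"z":0,"wx":0,"wy":0,"wz":0},
  ],
)

```text
time: 6.97
tool_pos: [0.4654, -0.3182, 0.1422]
eef_rot: [0.707, 0.707, 0.0, 0.001]
force: [-0.8, 0.3, -5.4]
width: 0.0403
```

apply_moves(
  steps=[
    {"x":1,"y":0.2,"z":0,"wx":0,"wy":0,"wz":0},
    {"x":2,"y":0.4,"z":0,"wx":0,"wy":0,"wz":0},
    {"x":3,"y":0.4,"z":0,"wx":0,"wy":0,"wz":0},
    {"x":3.5,"y":0.5,"z":0,"wx":0,"wy":0,"wz":0},
    {"x":3.5,"y":0.5,"z":0,"wx":0,"wy":0,"wz":0},
    {"x":3.5,"y":0.5,"z":0,"wx":0,"wy":0,"wz":0},
    {"x":3.5,"y":0.5,"z":0,"wx":0,"wy":0,"wz":0},
    {"x":3,"y":0.4,"z":0,"wx":0,"wy":0,"wz":0},
    {"x":1.5,"y":0.3,"z":0,"wx":0,"wy":0,"wz":0},
    {"x":1,"y":0.1,"z":0,"wx":0,"wy":0,"wz":0},
  ],
)

```text
time: 7.8
tool_pos: [0.5027, -0.0596, 0.1395]
eef_rot: [0.706, 0.708, -0.001, -0.001]
force: [0.2, -0.6, -5.0]
width: 0.0401
```

apply_moves(
  steps=[
    {"x":0,"y":0,"z":0,"wx":0,"wy":0,"wz":0},
    {"x":0,"y":0,"z":0,"wx":0,"wy":0,"wz":0},
    {"x":0,"y":0,"z":0,"wx":0,"wy":0,"wz":0},
    {"x":0,"y":0,"z":0.8,"wx":0,"wy":0,"wz":0},
    {"x":0,"y":0,"z":0.8,"wx":0,"wy":0,"wz":0},
    {"x":0,"y":0,"z":0.8,"wx":0,"wy":0,"wz":0},
    {"x":0,"y":0,"z":0.6,"wx":0,"wy":0,"wz":0},
    {"x":0,"y":0,"z":0,"wx":0,"wy":0,"wz":0},
    {"x":0,"y":0,"z":0,"wx":0,"wy":0,"wz":0},
    {"x":0,"y":0,"z":0,"wx":0,"wy":0,"wz":0},
  ],
)

```text
time: 8.63
tool_pos: [0.5031, -0.0634, 0.1106]
eef_rot: [0.708, 0.707, -0.0, 0.0]
force: [-0.7, 0.5, -4.8]
width: 0.04
```

```bash
python3 - <<'E'
from h import *
o=ctrl.observe(); print(o['time'],o['tool_pos'],o['width'],o['force'],o['eef_rot'])
c=shot('wrist','w4.png');c=shot('scene','s4.png');im=c['pixels']; cv2.imwrite('pics/s4c.png',cv2.resize(im[150:350,220:400],None,fx=3,fy=3))
E
```

```text
8.6333 [ 0.50312667 -0.06343048  0.1105892 ] 0.03999910344696019 [-0.70726106  0.4832062  -4.79704568] [ 7.07616756e-01  7.06596433e-01 -8.21585342e-05  2.34966987e-05]
```

View pics/w4.png

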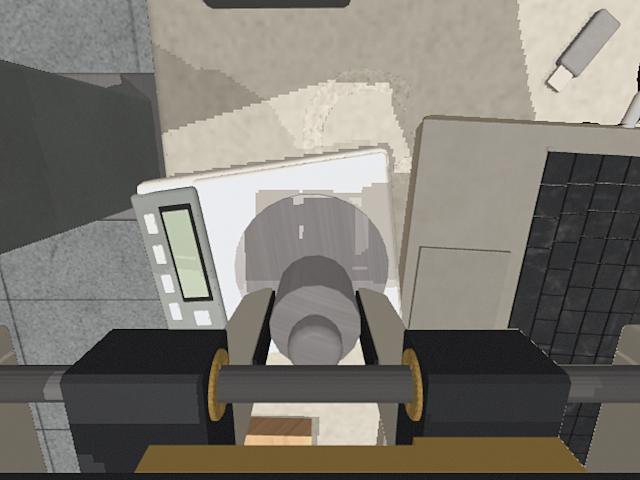

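View pics/s4c.png

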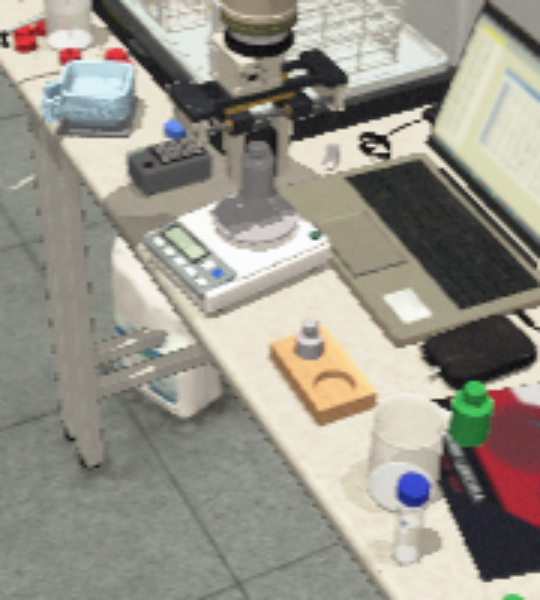

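The weight is held upright over the pan. The pan's rim is visible at left (236,262), right (388,262) and top (312,194), so I'll check the centring.

```bash
python3 - <<'E'
from h import *
c=ld('w4.png')
a=plane(c,236,262,.06);b=plane(c,388,262,.06);t=plane(c,312,194,.06);print(a,b,t)
P=dep(c);z=P[...,2];k=np.zeros(z.shape,bool);k[240:370,265:365]=1
p=P[k&(z>.15)&(z<.175)&(abs(P[...,0]-.503)<.02)];print(len(p),p.min(0),p.max(0)); print(plane(c,315,345,.1568))
q=k.copy();q[:]=0;q[200:250,250:380]=1;print(np.median(z[q&(z>.05)&(z<.07)]))
E
```

```text
[ 0.45366449 -0.05938026  0.06      ] [ 0.55094003 -0.05940587  0.06      ] [ 0.50240909 -0.01597812  0.06      ]
2025 [ 0.48386984 -0.07249335  0.15000188] [ 0.51454387 -0.05312422  0.15772375]
[ 0.50418289 -0.06011216  0.1568    ]
0.05971707732976528
```

apply_moves(
  steps=[
    {"x":0,"y":0,"z":0.6,"wx":0,"wy":0,"wz":0},
    {"x":0,"y":0,"z":0.8,"wx":0,"wy":0,"wz":0},
    {"x":0,"y":0,"z":0.6,"wx":0,"wy":0,"wz":0},
    {"x":0,"y":0,"z":0.4,"wx":0,"wy":0,"wz":0},
    {"x":0,"y":0,"z":0.3,"wx":0,"wy":0,"wz":0},
    {"x":0,"y":0,"z":0.2,"wx":0,"wy":0,"wz":0},
    {"x":0,"y":0,"z":0.1,"wx":0,"wy":0,"wz":0},
    {"x":0,"y":0,"z":0.1,"wx":0,"wy":0,"wz":0},
    {"x":0,"y":0,"z":0,"wx":0,"wy":0,"wz":0},
    {"x":0,"y":0,"z":0,"wx":0,"wy":0,"wz":0},
  ],
)

```text
time: 9.57
tool_pos: [0.5032, -0.0632, 0.0798]
eef_rot: [0.707, 0.707, 0.0, 0.0]
force: [-0.5, -0.0, -4.3]
width: 0.0403
```

```bash
python3 - <<'E'
from h import *
o=ctrl.observe(); print(o['time'],o['tool_pos'],o['width'],o['force'],o['eef_rot'])
E
```

```text
9.5667 [ 0.50321241 -0.06316533  0.07976273] 0.04033116805205539 [-0.49526783 -0.02841426 -4.26698241] [7.07468090e-01 7.06745270e-01 9.95539427e-05 1.24790162e-04]
```

apply_moves(
  steps=[
    {"x":0,"y":0,"z":0.05,"wx":0,"wy":0,"wz":0},
    {"x":0,"y":0,"z":0.05,"wx":0,"wy":0,"wz":0},
    {"x":0,"y":0,"z":0.05,"wx":0,"wy":0,"wz":0},
    {"x":0,"y":0,"z":0.05,"wx":0,"wy":0,"wz":0},
    {"x":0,"y":0,"z":0.05,"wx":0,"wy":0,"wz":0},
    {"x":0,"y":0,"z":0.05,"wx":0,"wy":0,"wz":0},
    {"x":0,"y":0,"z":0,"wx":0,"wy":0,"wz":0},
    {"x":0,"y":0,"z":0,"wx":0,"wy":0,"wz":0},
    {"x":0,"y":0,"z":0,"wx":0,"wy":0,"wz":0},
    {"x":0,"y":0,"z":0,"wx":0,"wy":0,"wz":0},
  ],
)

```text
time: 10.4
tool_pos: [0.5032, -0.0631, 0.0767]
eef_rot: [0.707, 0.707, 0.0, 0.0]
force: [0.6, 1.0, -1.5]
width: 0.0404
```

apply_moves(
  steps=[
    {"x":0,"y":0,"z":0.05,"wx":0,"wy":0,"wz":0},
    {"x":0,"y":0,"z":0.04,"wx":0,"wy":0,"wz":0},
    {"x":0,"y":0,"z":0,"wx":0,"wy":0,"wz":0},
    {"x":0,"y":0,"z":0,"wx":0,"wy":0,"wz":0},
    {"x":0,"y":0,"z":0,"wx":0,"wy":0,"wz":0},
    {"x":0,"y":0,"z":0,"wx":0,"wy":0,"wz":0},
    {"x":0,"y":0,"z":0,"wx":0,"wy":0,"wz":0},
    {"x":0,"y":0,"z":0,"wx":0,"wy":0,"wz":0},
    {"x":0,"y":0,"z":0,"wx":0,"wy":0,"wz":0},
    {"x":0,"y":0,"z":0,"wx":0,"wy":0,"wz":0},
  ],
)

```text
time: 11.23
tool_pos: [0.5032, -0.0631, 0.0758]
eef_rot: [0.707, 0.707, 0.0, 0.0]
force: [0.2, 1.9, 0.3]
width: 0.0404
```

apply_moves(
  steps=[
    {"x":0,"y":0,"z":0,"wx":0,"wy":0,"wz":0},
    {"x":0,"y":0,"z":0,"wx":0,"wy":0,"wz":0},
    {"x":0,"y":0,"z":0,"wx":0,"wy":0,"wz":0},
    {"x":0,"y":0,"z":0,"wx":0,"wy":0,"wz":0},
    {"x":0,"y":0,"z":0,"wx":0,"wy":0,"wz":0},
    {"x":0,"y":0,"z":0,"wx":0,"wy":0,"wz":0},
    {"x":0,"y":0,"z":0,"wx":0,"wy":0,"wz":0},
    {"x":0,"y":0,"z":0,"wx":0,"wy":0,"wz":0},
    {"x":0,"y":0,"z":0,"wx":0,"wy":0,"wz":0},
    {"x":0,"y":0,"z":0,"wx":0,"wy":0,"wz":0},
  ],
  grip=-1,
)

```text
time: 12.07
tool_pos: [0.5031, -0.0631, 0.0757]
eef_rot: [0.707, 0.707, 0.0, 0.0]
force: [0.0, 0.5, -0.1]
width: 0.0924
```

```bash
python3 - <<'E'
from h import *
o=ctrl.observe(); print(o['time'],o['tool_pos'],o['width'],o['force'])
c=shot('wrist','w5.png')
E
```

```text
12.0667 [ 0.503111   -0.0631299   0.07573846] 0.09242682990449898 [ 0.01360061  0.48043342 -0.06881459]
```

View pics/w5.png

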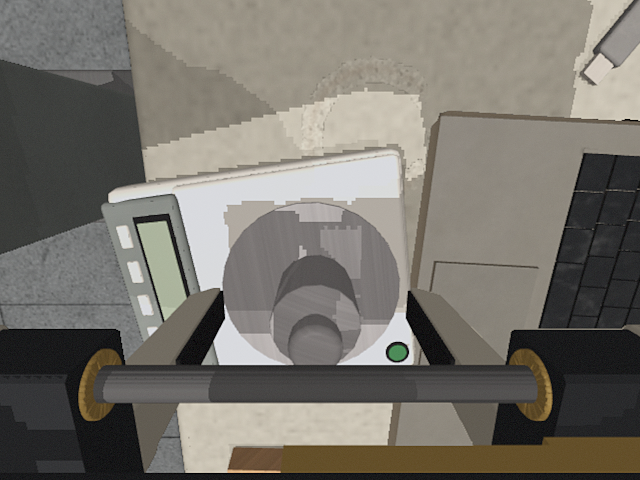

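The weight stands alone on the pan, with its knob at (316,342). Next I'll rise and go to the stack.

apply_moves(
  steps=[
    {"x":0,"y":0,"z":-1,"wx":0,"wy":0,"wz":0},
    {"x":0,"y":0,"z":-2,"wx":0,"wy":0,"wz":0},
    {"x":0,"y":0,"z":-3,"wx":0,"wy":0,"wz":0},
    {"x":0,"y":0,"z":-3,"wx":0,"wy":0,"wz":0},
    {"x":0,"y":0,"z":-3,"wx":0,"wy":0,"wz":0},
    {"x":1,"y":-0.3,"z":-3,"wx":0,"wy":0,"wz":0},
    {"x":2,"y":-0.6,"z":-3,"wx":0,"wy":0,"wz":0},
    {"x":3,"y":-0.9,"z":-2,"wx":0,"wy":0,"wz":0},
    {"x":3,"y":-0.9,"z":-1,"wx":0,"wy":0,"wz":0},
    {"x":3,"y":-0.9,"z":-1,"wx":0,"wy":0,"wz":0},
  ],
)

```text
time: 12.95
tool_pos: [0.4667, 0.0576, 0.2975]
eef_rot: [0.708, 0.706, 0.001, 0.0]
force: [-0.1, 0.1, -0.4]
width: 0.093
```

apply_moves(
  steps=[
    {"x":3,"y":-0.9,"z":0,"wx":0,"wy":0,"wz":0},
    {"x":3,"y":-0.9,"z":0,"wx":0,"wy":0,"wz":0},
    {"x":3,"y":-0.9,"z":0,"wx":0,"wy":0,"wz":0},
    {"x":3,"y":-0.9,"z":0,"wx":0,"wy":0,"wz":0},
    {"x":3,"y":-0.9,"z":0,"wx":0,"wy":0,"wz":0},
    {"x":3,"y":-0.9,"z":0,"wx":0,"wy":0,"wz":0},
    {"x":3,"y":-0.9,"z":0,"wx":0,"wy":0,"wz":0},
    {"x":1.3,"y":-0.3,"z":0,"wx":0,"wy":0,"wz":0},
    {"x":0,"y":0,"z":0,"wx":0,"wy":0,"wz":-0.11},
    {"x":0,"y":0,"z":0,"wx":0,"wy":0,"wz":-0.11},
  ],
)

```text
time: 13.78
tool_pos: [0.401, 0.2804, 0.296]
eef_rot: [0.623, 0.782, -0.0, 0.0]
force: [0.2, -0.4, -0.3]
width: 0.0932
```

apply_moves(
  steps=[
    {"x":0,"y":0,"z":0,"wx":0,"wy":0,"wz":-0.11},
    {"x":0,"y":0,"z":0,"wx":0,"wy":0,"wz":-0.11},
    {"x":0,"y":0,"z":0,"wx":0,"wy":0,"wz":-0.11},
    {"x":0,"y":0,"z":0,"wx":0,"wy":0,"wz":-0.11},
    {"x":0,"y":0,"z":0,"wx":0,"wy":0,"wz":-0.11},
    {"x":0,"y":0,"z":0,"wx":0,"wy":0,"wz":-0.11},
    {"x":0,"y":0,"z":0,"wx":0,"wy":0,"wz":-0.11},
    {"x":0,"y":0,"z":0,"wx":0,"wy":0,"wz":-0.11},
    {"x":0,"y":0,"z":0,"wx":0,"wy":0,"wz":-0.11},
    {"x":0,"y":0,"z":0,"wx":0,"wy":0,"wz":-0.11},
  ],
)

```text
time: 14.62
tool_pos: [0.4017, 0.2789, 0.2962]
eef_rot: [0.123, 0.992, -0.0, 0.0]
force: [-0.0, -0.6, -0.0]
width: 0.093
```

apply_moves(
  steps=[
    {"x":0,"y":0,"z":0,"wx":0,"wy":0,"wz":-0.11},
    {"x":0,"y":0,"z":0,"wx":0,"wy":0,"wz":-0.11},
    {"x":0,"y":0,"z":0,"wx":0,"wy":0,"wz":-0.11},
    {"x":0,"y":0,"z":0,"wx":0,"wy":0,"wz":-0.11},
    {"x":0,"y":0,"z":0,"wx":0,"wy":0,"wz":-0.11},
    {"x":0,"y":0,"z":0,"wx":0,"wy":0,"wz":-0.1},
    {"x":0,"y":0,"z":0,"wx":0,"wy":0,"wz":0},
    {"x":0,"y":0,"z":0,"wx":0,"wy":0,"wz":0},
    {"x":0,"y":0,"z":0,"wx":0,"wy":0,"wz":0},
    {"x":0,"y":0,"z":0,"wx":0,"wy":0,"wz":0},
  ],
)

```text
time: 15.45
tool_pos: [0.4015, 0.2797, 0.2959]
eef_rot: [-0.197, 0.981, -0.0, 0.0]
force: [0.9, -0.4, -0.6]
width: 0.0931
```

```bash
python3 - <<'E'
from h import *
o=ctrl.observe(); print(o['time'],o['tool_pos'],o['eef_rot'],o['joints'])
c=shot('wrist','w6.png');c=shot('top','t6.png');cv2.imwrite('pics/t6c.png',cv2.resize(c['pixels'][200:280,150:310],None,fx=5,fy=5))
E
```

```text
15.45 [0.40148987 0.27971229 0.29587379] [-1.96511752e-01  9.80501464e-01 -7.42714739e-05  7.58406280e-05] [-0.89301233  0.22276232  0.20741043  2.04066583 -0.0586253   0.88356721
  1.31302245]
```

View pics/w6.png

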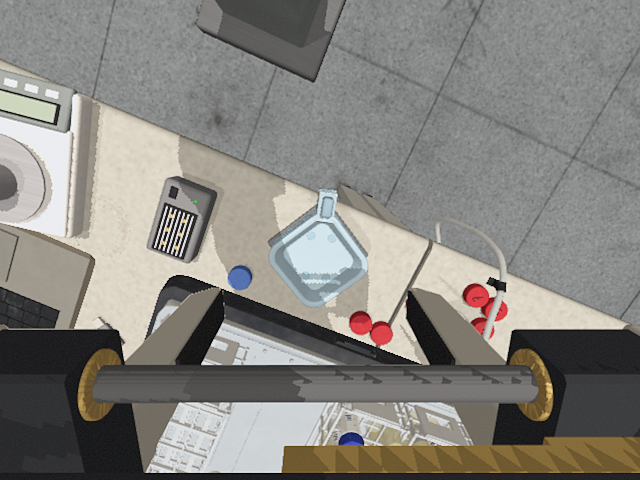

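View pics/t6c.png

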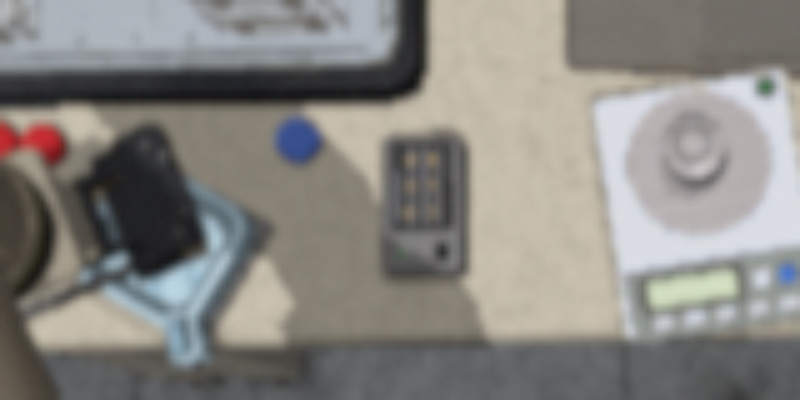

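The wrist view shows the tab at (326,205) and the tray centre near (319,258). The top view shows the weight centred on the pan.

```bash
python3 - <<'E'
from h import *
c=ld('w6.png');cv2.imwrite('pics/w6c.png',cv2.resize(c['pixels'][175:320,255:385],None,fx=5,fy=4,interpolation=cv2.INTER_CUBIC))
P=dep(c)
for u,v in [(326,205),(326,195),(326,215),(319,258),(319,302),(272,252),(365,262)]: print(u,v,P[v,u].round(4))
E
```

```text
326 205 [0.384  0.2833 0.0809]
326 195 [0.3764 0.2806 0.0616]
326 215 [0.3942 0.2876 0.0802]
319 258 [0.4533 0.3048 0.0429]
319 302 [0.4997 0.3242 0.0622]
272 252 [0.4626 0.2485 0.0606]
365 262 [0.4316 0.3547 0.0607]
```

View pics/w6c.png

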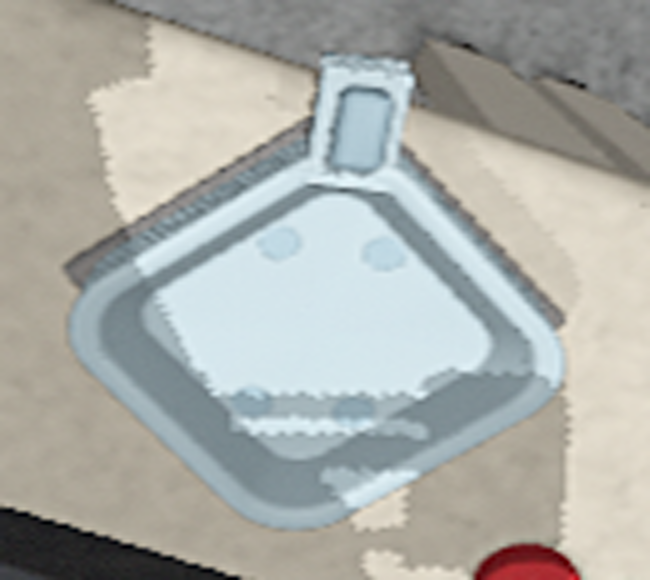

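```bash
python3 - <<'E'
from h import *
c=ld('w6.png')
t=plane(c,327.2,207,.08);a=plane(c,327.4,196.2,.08);b=plane(c,326.6,218,.08)
l=plane(c,269.4,258,.062);r=plane(c,367.6,265,.062);m=(l+r)/2;f=plane(c,255+285/5,175+528/4,.062)
print(t,a,b);print(l,r,m,f)
d=(t-m)[:2];print(np.hypot(*d),np.degrees(np.arctan2(d[1],d[0])), np.degrees(np.arctan2(*(r-l)[1::-1])))
print(np.linalg.norm((t-f)[:2]),np.degrees(np.arctan2(*(t-f)[1::-1])))
P=dep(c);z=P[...,2]
k=np.zeros(z.shape,bool);k[190:225,310:345]=1;p=P[k&(z>.072)&(z<.09)];print(len(p),p.mean(0))
e=cv2.minAreaRect((p[:,:2]*1000).astype(np.float32));print(e)
E
```

```text
[0.38563875 0.28539131 0.08      ] [0.37485066 0.28098026 0.08      ] [0.39698638 0.2895648  0.08      ]
[0.47025149 0.24829981 0.062     ] [0.43342647 0.35875361 0.062     ] [0.45183898 0.30352671 0.062     ] [0.5092606  0.31892418 0.062     ]
0.06863937388003698 -164.67981577171435 108.43825619113193
0.12808908723960832 -164.82349995724397
217 [0.3865001  0.28498447 0.07879102]
((386.971923828125, 285.28363037109375), (21.42564582824707, 11.962173461914062), 15.418268203735352)
```

apply_moves(
  steps=[
    {"x":0,"y":0,"z":0,"wx":0,"wy":0,"wz":0.064},
    {"x":0,"y":0,"z":0,"wx":0,"wy":0,"wz":0.064},
    {"x":0.33,"y":0.24,"z":2,"wx":0,"wy":0,"wz":0},
    {"x":0.5,"y":0.35,"z":3,"wx":0,"wy":0,"wz":0},
    {"x":0.5,"y":0.35,"z":3.5,"wx":0,"wy":0,"wz":0},
    {"x":0,"y":0,"z":3.5,"wx":0,"wy":0,"wz":0},
    {"x":0,"y":0,"z":3,"wx":0,"wy":0,"wz":0},
    {"x":0,"y":0,"z":2,"wx":0,"wy":0,"wz":0},
    {"x":0,"y":0,"z":1.5,"wx":0,"wy":0,"wz":0},
    {"x":0,"y":0,"z":0,"wx":0,"wy":0,"wz":0},
  ],
)

```text
time: 16.38
tool_pos: [0.385, 0.2847, 0.1082]
eef_rot: [-0.134, 0.991, -0.001, -0.002]
force: [-0.0, -0.2, -0.7]
width: 0.0928
```

```bash
python3 - <<'E'
from h import *
c=shot('wrist','w7.png');o=ctrl.observe(); print(o['time'],o['tool_pos'],o['eef_rot'])
P=dep(c);z=P[...,2]
k=np.zeros(z.shape,bool);k[150:450,250:390]=1;k&=(z>.074)&(z<.086)
n,lab,st,ce=cv2.connectedComponentsWithStats(k.astype(np.uint8));i=1+st[1:,4].argmax();print(st[i])
p=P[lab==i];e=cv2.minAreaRect((p[:,:2]*1000).astype(np.float32));print(e,p[:,2].max())
E
```

```text
16.4333 [0.38555811 0.28497767 0.10961449] [-1.34404959e-01  9.90925269e-01 -9.78336553e-04 -1.20855248e-03]
[309 265  20  37 699]
((386.54669189453125, 285.3674011230469), (21.791959762573242, 11.41865348815918), 15.46205997467041) 0.08098127550846008
```

View pics/w7.png

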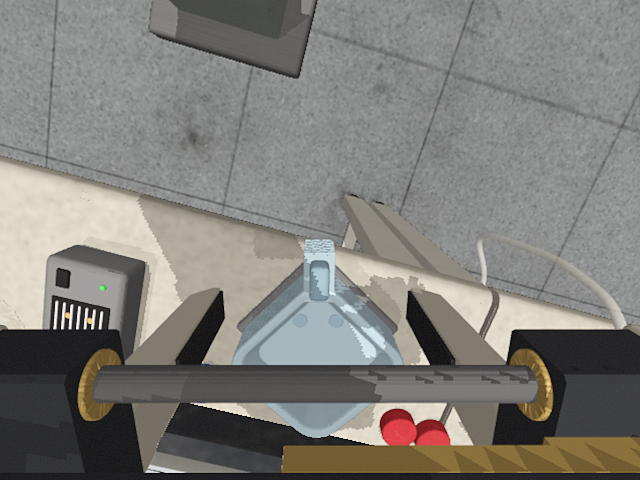

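The tab at (319,282) is lined up between the open fingers. I'll lower and close on it.

apply_moves(
  steps=[
    {"x":0,"y":0,"z":1,"wx":0,"wy":0,"wz":0},
    {"x":0,"y":0,"z":1.2,"wx":0,"wy":0,"wz":0},
    {"x":0,"y":0,"z":1.2,"wx":0,"wy":0,"wz":0},
    {"x":0,"y":0,"z":0.8,"wx":0,"wy":0,"wz":0},
    {"x":0,"y":0,"z":0.3,"wx":0,"wy":0,"wz":0},
    {"x":0,"y":0,"z":0,"wx":0,"wy":0,"wz":0},
    {"x":0,"y":0,"z":0,"wx":0,"wy":0,"wz":0},
    {"x":0,"y":0,"z":0,"wx":0,"wy":0,"wz":0},
    {"x":0,"y":0,"z":0,"wx":0,"wy":0,"wz":0},
    {"x":0,"y":0,"z":0,"wx":0,"wy":0,"wz":0},
  ],
)

```text
time: 17.27
tool_pos: [0.3863, 0.2856, 0.0662]
eef_rot: [-0.135, 0.991, 0.0, 0.0]
force: [-0.5, -1.5, -0.5]
width: 0.0929
```

apply_moves(
  steps=[
    {"x":0,"y":0,"z":0,"wx":0,"wy":0,"wz":0},
    {"x":0,"y":0,"z":0,"wx":0,"wy":0,"wz":0},
    {"x":0,"y":0,"z":0,"wx":0,"wy":0,"wz":0},
    {"x":0,"y":0,"z":0,"wx":0,"wy":0,"wz":0},
    {"x":0,"y":0,"z":0,"wx":0,"wy":0,"wz":0},
    {"x":0,"y":0,"z":0,"wx":0,"wy":0,"wz":0},
    {"x":0,"y":0,"z":0,"wx":0,"wy":0,"wz":0},
    {"x":0,"y":0,"z":0,"wx":0,"wy":0,"wz":0},
    {"x":0,"y":0,"z":0,"wx":0,"wy":0,"wz":0},
    {"x":0,"y":0,"z":0,"wx":0,"wy":0,"wz":0},
  ],
  grip=0.6,
  newtons=15,
)

```text
time: 18.1
tool_pos: [0.3861, 0.2854, 0.0657]
eef_rot: [-0.135, 0.991, -0.0, -0.0]
force: [-0.3, 0.4, 1.2]
width: 0.0308
```

```bash
python3 - <<'E'
from h import *
c=shot('wrist','w8.png');o=ctrl.observe(); print(o['time'],o['tool_pos'],o['eef_rot'],o['width'],o['force'],o['joints'])
E
```

```text
18.15 [0.38611826 0.28546509 0.06572198] [-1.34708585e-01  9.90885259e-01 -1.59318841e-05  1.70110454e-05] 0.027093188377908695 [0.34913471 0.76066216 0.52235424] [-0.82566757  0.5733639   0.10088342  2.28299161 -0.1904296   0.29254702
  1.2827228 ]
```

View pics/w8.png

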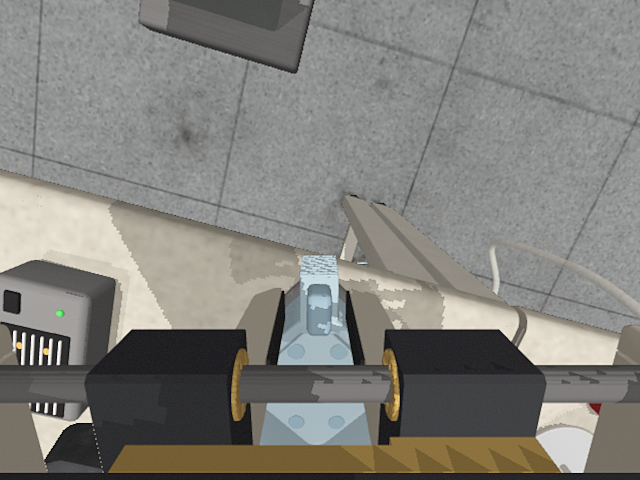

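apply_moves(
  steps=[
    {"x":0,"y":0,"z":0,"wx":0,"wy":0,"wz":0},
    {"x":0,"y":0,"z":0,"wx":0,"wy":0,"wz":0},
    {"x":0,"y":0,"z":0,"wx":0,"wy":0,"wz":0},
    {"x":0,"y":0,"z":0,"wx":0,"wy":0,"wz":0},
    {"x":0,"y":0,"z":0,"wx":0,"wy":0,"wz":0},
    {"x":0,"y":0,"z":0,"wx":0,"wy":0,"wz":0},
    {"x":0,"y":0,"z":0,"wx":0,"wy":0,"wz":0},
    {"x":0,"y":0,"z":0,"wx":0,"wy":0,"wz":0},
    {"x":0,"y":0,"z":0,"wx":0,"wy":0,"wz":0},
    {"x":0,"y":0,"z":0,"wx":0,"wy":0,"wz":0},
  ],
  grip=1,
  newtons=25,
)

```text
time: 18.98
tool_pos: [0.3861, 0.2856, 0.0658]
eef_rot: [-0.135, 0.991, 0.0, 0.0]
force: [-1.1, 2.1, 1.0]
width: 0.0116
```

```bash
python3 - <<'E'
from h import *
c=shot('wrist','w9.png');o=ctrl.observe(); print(o['time'],o['tool_pos'],o['eef_rot'],o['width'],o['force'])
# arc rows: tool frame (x out, y, z down); pivot relative to tool: tray_far = tab + (-127 x, -13 z up)
# tab centre relative to TCP: z up 71-65.7=5.3mm
# per-row rotation about tool y by a; pivot in tool frame stays constant p
p=np.array([-.127+.0003,0,.013-.0053])
from scipy.spatial.transform import Rotation as Rn
for w in (.02,-.02):
  R=Rn.from_rotvec([0,w,0]).as_matrix()
  # pose' = pose*(R,d) with pivot fixed: R p + d = p
  print(w,(p-R@p)*100)
E
```

```text
19.0333 [0.38605666 0.28554492 0.06574122] [-1.34737939e-01  9.90881268e-01  2.64869846e-05 -3.97490823e-06] 0.011816891728800754 [-1.67195593  1.7654419  -0.10086898]
0.02 [-0.01793289  0.         -0.25322911]
-0.02 [0.01286506 0.         0.2535371 ]
```

View pics/w9.png

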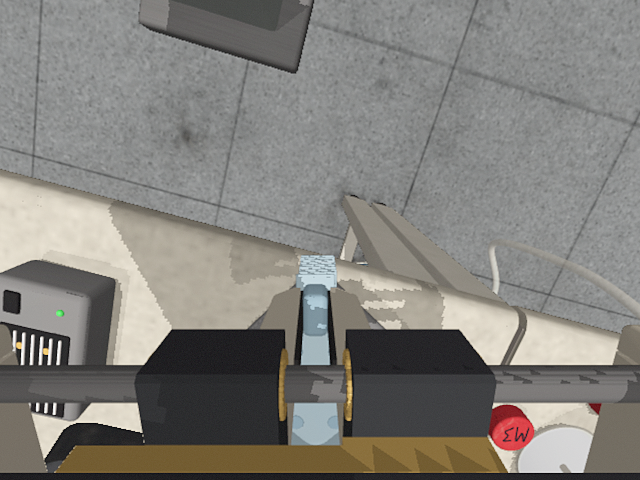

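The fingers grip the tab, at an opening of 11.8 mm. Next is the arc lift about the far corner.

apply_moves(
  steps=[
    {"x":-0.013,"y":0,"z":-0.19,"wx":0,"wy":0.015,"wz":0},
    {"x":-0.013,"y":0,"z":-0.19,"wx":0,"wy":0.015,"wz":0},
    {"x":-0.013,"y":0,"z":-0.19,"wx":0,"wy":0.015,"wz":0},
    {"x":-0.013,"y":0,"z":-0.19,"wx":0,"wy":0.015,"wz":0},
    {"x":-0.013,"y":0,"z":-0.19,"wx":0,"wy":0.015,"wz":0},
    {"x":-0.013,"y":0,"z":-0.19,"wx":0,"wy":0.015,"wz":0},
    {"x":0,"y":0,"z":0,"wx":0,"wy":0,"wz":0},
    {"x":0,"y":0,"z":0,"wx":0,"wy":0,"wz":0},
    {"x":0,"y":0,"z":0,"wx":0,"wy":0,"wz":0},
    {"x":0,"y":0,"z":0,"wx":0,"wy":0,"wz":0},
  ],
)

```text
time: 19.87
tool_pos: [0.3875, 0.2858, 0.077]
eef_rot: [-0.135, 0.99, -0.006, -0.044]
force: [2.1, 0.2, -3.6]
width: 0.0117
```

```bash
python3 - <<'E'
from h import *
o=ctrl.observe(); print(o['time'],o['tool_pos'],o['eef_rot'],o['width'],o['force'],o['ft_torque'])
c=shot('scene','s10.png');cv2.imwrite('pics/s10.c.png',cv2.resize(c['pixels'][130:230,200:320],None,fx=6,fy=6,interpolation=cv2.INTER_CUBIC))
E
```

```text
19.8667 [0.38751896 0.28577812 0.07699058] [-0.1345109   0.98991081 -0.0060421  -0.04412374] 0.011704089378328444 [ 2.12927463  0.17516    -3.55597875] [ 0.34020197 -0.47167502  0.01278271]
```

View pics/s10.c.png

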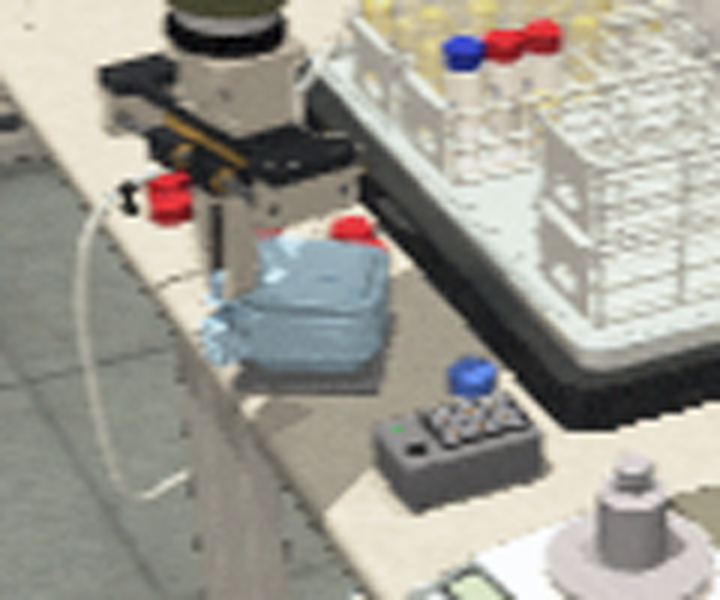

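The tray is tilting while the grey base stays flat on the desk. I'll continue the arc.

apply_moves(
  steps=[
    {"x":-0.013,"y":0,"z":-0.19,"wx":0,"wy":0.015,"wz":0},
    {"x":-0.013,"y":0,"z":-0.19,"wx":0,"wy":0.015,"wz":0},
    {"x":-0.013,"y":0,"z":-0.19,"wx":0,"wy":0.015,"wz":0},
    {"x":-0.013,"y":0,"z":-0.19,"wx":0,"wy":0.015,"wz":0},
    {"x":-0.013,"y":0,"z":-0.19,"wx":0,"wy":0.015,"wz":0},
    {"x":0,"y":0,"z":0,"wx":0,"wy":0,"wz":0},
    {"x":0,"y":0,"z":0,"wx":0,"wy":0,"wz":0},
    {"x":0,"y":0,"z":0,"wx":0,"wy":0,"wz":0},
    {"x":0,"y":0,"z":0,"wx":0,"wy":0,"wz":0},
    {"x":0,"y":0,"z":0,"wx":0,"wy":0,"wz":0},
  ],
)

```text
time: 20.75
tool_pos: [0.3889, 0.2862, 0.0864]
eef_rot: [-0.134, 0.988, -0.011, -0.082]
force: [-0.2, 0.6, -3.6]
width: 0.0116
```

apply_moves(
  steps=[
    {"x":-0.013,"y":0,"z":-0.19,"wx":0,"wy":0.015,"wz":0},
    {"x":-0.013,"y":0,"z":-0.19,"wx":0,"wy":0.015,"wz":0},
    {"x":-0.013,"y":0,"z":-0.19,"wx":0,"wy":0.015,"wz":0},
    {"x":-0.013,"y":0,"z":-0.19,"wx":0,"wy":0.015,"wz":0},
    {"x":-0.013,"y":0,"z":-0.19,"wx":0,"wy":0.015,"wz":0},
    {"x":-0.013,"y":0,"z":-0.19,"wx":0,"wy":0.015,"wz":0},
    {"x":-0.013,"y":0,"z":-0.19,"wx":0,"wy":0.015,"wz":0},
    {"x":0,"y":0,"z":0,"wx":0,"wy":0,"wz":0},
    {"x":0,"y":0,"z":0,"wx":0,"wy":0,"wz":0},
    {"x":0,"y":0,"z":0,"wx":0,"wy":0,"wz":0},
  ],
)

```text
time: 21.58
tool_pos: [0.3924, 0.2871, 0.0992]
eef_rot: [-0.133, 0.982, -0.018, -0.133]
force: [-0.6, -0.2, 0.8]
width: 0.0121
```

```bash
python3 - <<'E'
from h import *
o=ctrl.observe(); print(o['time'],o['tool_pos'],o['eef_rot'],o['width'],o['force'],o['ft_torque'],o['joints'])
c=shot('scene','s11.png');cv2.imwrite('pics/s11.c.png',cv2.resize(c['pixels'][130:230,200:320],None,fx=6,fy=6,interpolation=cv2.INTER_CUBIC))
E
```

```text
21.5833 [0.39237085 0.28713244 0.09917748] [-0.13344077  0.98186692 -0.0181812  -0.13341797] 0.012098050703275104 [-0.63634924 -0.1887474   0.80599303] [ 0.14830453 -0.24524165 -0.03158519] [-0.71802224  0.59950909  0.06295387  2.06494772 -0.20458896  0.7397683
  1.34883495]
```

View pics/s11.c.png

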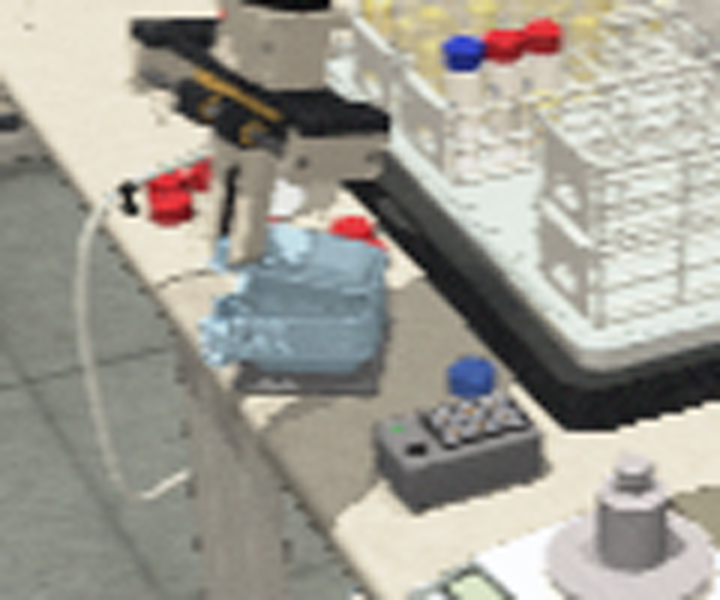

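The tray came free: the force dropped from −3.6 N to about 0 and the stack is standing. I'll tilt a little more, then lift straight up.

apply_moves(
  steps=[
    {"x":-0.013,"y":0,"z":-0.19,"wx":0,"wy":0.015,"wz":0},
    {"x":-0.013,"y":0,"z":-0.19,"wx":0,"wy":0.015,"wz":0},
    {"x":0.06,"y":0,"z":-0.19,"wx":0,"wy":0,"wz":0},
    {"x":0.06,"y":0,"z":-0.19,"wx":0,"wy":0,"wz":0},
    {"x":0.06,"y":0,"z":-0.19,"wx":0,"wy":0,"wz":0},
    {"x":0.12,"y":0,"z":-0.38,"wx":0,"wy":0,"wz":0},
    {"x":0.12,"y":0,"z":-0.38,"wx":0,"wy":0,"wz":0},
    {"x":0.12,"y":0,"z":-0.38,"wx":0,"wy":0,"wz":0},
    {"x":0,"y":0,"z":0,"wx":0,"wy":0,"wz":0},
    {"x":0,"y":0,"z":0,"wx":0,"wy":0,"wz":0},
  ],
)

```text
time: 22.47
tool_pos: [0.3937, 0.2877, 0.1211]
eef_rot: [-0.133, 0.98, -0.02, -0.148]
force: [-0.6, 0.2, -0.4]
width: 0.0116
```

```bash
python3 - <<'E'
from h import *
o=ctrl.observe(); print(o['time'],o['tool_pos'],o['eef_rot'],o['width'],o['force'],o['ft_torque'],o['joints'])
c=shot('scene','s12.png');cv2.imwrite('pics/s12.c.png',cv2.resize(c['pixels'][130:230,200:320],None,fx=6,fy=6,interpolation=cv2.INTER_CUBIC))
E
```

```text
22.4667 [0.3937406  0.28769405 0.12111291] [-0.13325554  0.97980217 -0.01996232 -0.14775715] 0.011602458898141805 [-0.58240275  0.19254107 -0.35287885] [ 0.18037916 -0.27926106  0.03060872] [-0.71332129  0.57931862  0.06684009  2.02987895 -0.20099761  0.82312465
  1.347259  ]
```

View pics/s12.c.png

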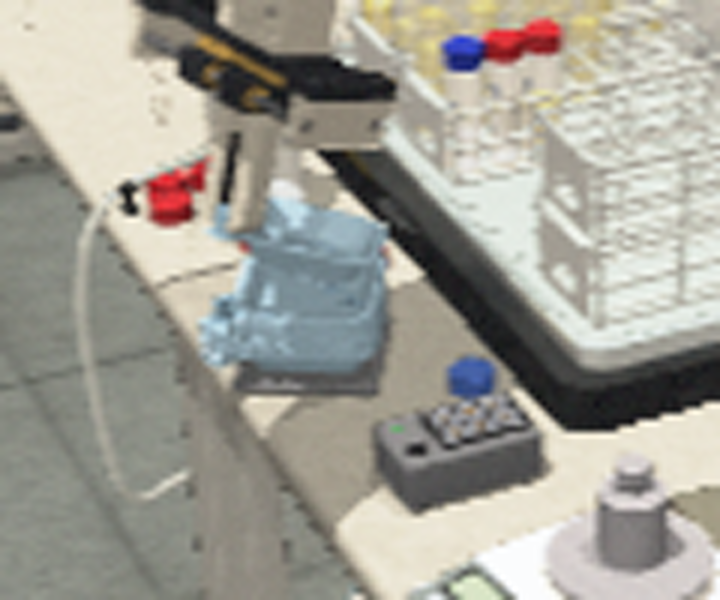

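The tray hangs free above the stack. I'll lift it and level it.

apply_moves(
  steps=[
    {"x":0.2,"y":0,"z":-0.7,"wx":0,"wy":0,"wz":0},
    {"x":0.3,"y":0,"z":-1,"wx":0,"wy":0,"wz":0},
    {"x":0.44,"y":0,"z":-1.43,"wx":0,"wy":0,"wz":0},
    {"x":0.44,"y":0,"z":-1.43,"wx":0,"wy":0,"wz":0},
    {"x":0.44,"y":0,"z":-1.43,"wx":0,"wy":0,"wz":0},
    {"x":0.44,"y":0,"z":-1.43,"wx":0,"wy":0,"wz":0},
    {"x":0.3,"y":0,"z":-1,"wx":0,"wy":0,"wz":0},
    {"x":0,"y":0,"z":0,"wx":0,"wy":-0.03,"wz":0},
    {"x":0,"y":0,"z":0,"wx":0,"wy":-0.03,"wz":0},
    {"x":0,"y":0,"z":0,"wx":0,"wy":-0.03,"wz":0},
  ],
)

```text
time: 23.35
tool_pos: [0.3943, 0.2877, 0.2095]
eef_rot: [-0.134, 0.986, -0.014, -0.103]
force: [-0.2, -0.3, -0.2]
width: 0.0119
```

apply_moves(
  steps=[
    {"x":0,"y":0,"z":0,"wx":0,"wy":-0.03,"wz":0},
    {"x":0,"y":0,"z":0,"wx":0,"wy":-0.03,"wz":0},
    {"x":0,"y":0,"z":0,"wx":0,"wy":-0.03,"wz":0},
    {"x":0,"y":0,"z":0,"wx":0,"wy":-0.03,"wz":0},
    {"x":0,"y":0,"z":0,"wx":0,"wy":-0.03,"wz":0},
    {"x":0,"y":0,"z":0,"wx":0,"wy":-0.03,"wz":0},
    {"x":0,"y":0,"z":0,"wx":0,"wy":-0.03,"wz":0},
    {"x":0,"y":0,"z":0,"wx":0,"wy":0,"wz":0},
    {"x":0,"y":0,"z":0,"wx":0,"wy":0,"wz":0},
    {"x":0,"y":0,"z":0,"wx":0,"wy":0,"wz":0},
  ],
)

```text
time: 24.18
tool_pos: [0.3943, 0.2879, 0.2091]
eef_rot: [-0.135, 0.991, 0.0, -0.0]
force: [-1.1, -0.3, -0.5]
width: 0.0117
```

```bash
python3 - <<'E'
from h import *
o=ctrl.observe(); print(o['time'],o['tool_pos'],o['eef_rot'],o['width'],o['force'],o['joints'])
c=shot('scene','s13.png');cv2.imwrite('pics/s13.c.png',cv2.resize(c['pixels'][90:230,190:330],None,fx=5,fy=4,interpolation=cv2.INTER_CUBIC))
c=shot('wrist','w13.png')
E
```

```text
24.1833 [0.39426547 0.28786217 0.2091186 ] [-1.34697491e-01  9.90886750e-01  7.81138795e-05 -1.70122749e-04] 0.011655938085016311 [-1.05565499 -0.31687499 -0.46559139] [-0.8484158   0.33269783  0.13296413  2.14683298 -0.07063423  0.66619852
  1.17392347]
```

View pics/s13.c.png

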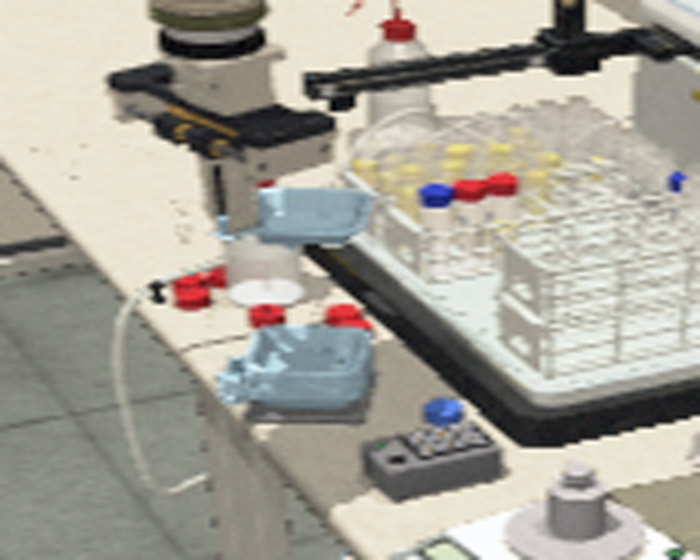

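View pics/w13.png

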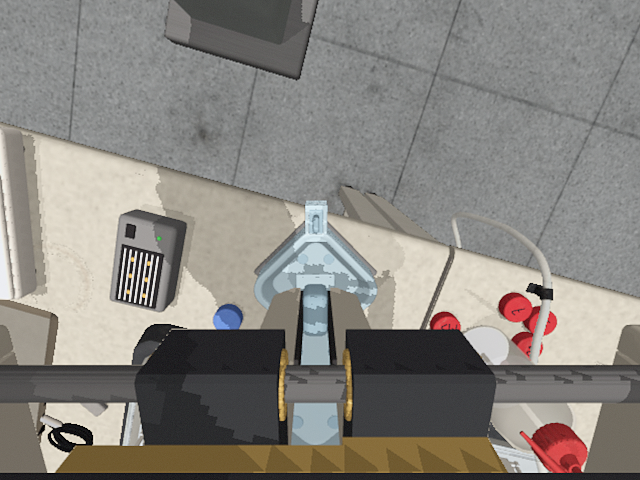

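The tray is held level and the remaining stack stands flat at (316,230). I'll yaw 60 degrees, then go to the eliminator.

apply_moves(
  steps=[
    {"x":0,"y":0,"z":0,"wx":0,"wy":0,"wz":0.06},
    {"x":0,"y":0,"z":0,"wx":0,"wy":0,"wz":0.11},
    {"x":0,"y":0,"z":0,"wx":0,"wy":0,"wz":0.12},
    {"x":0,"y":0,"z":0,"wx":0,"wy":0,"wz":0.12},
    {"x":0,"y":0,"z":0,"wx":0,"wy":0,"wz":0.12},
    {"x":0,"y":0,"z":0,"wx":0,"wy":0,"wz":0.12},
    {"x":0,"y":0,"z":0,"wx":0,"wy":0,"wz":0.12},
    {"x":0,"y":0,"z":0,"wx":0,"wy":0,"wz":0.12},
    {"x":0,"y":0,"z":0,"wx":0,"wy":0,"wz":0.11},
    {"x":0,"y":0,"z":0,"wx":0,"wy":0,"wz":0.05},
  ],
)

```text
time: 25.12
tool_pos: [0.3943, 0.2878, 0.2087]
eef_rot: [0.383, 0.924, -0.0, -0.0]
force: [0.7, 0.6, -0.7]
width: 0.012
```

apply_moves(
  steps=[
    {"x":0,"y":0,"z":0,"wx":0,"wy":0,"wz":0},
    {"x":-0.6,"y":-0.2,"z":0,"wx":0,"wy":0,"wz":0},
    {"x":-1.2,"y":-0.4,"z":0,"wx":0,"wy":0,"wz":0},
    {"x":-1.7,"y":-0.7,"z":0,"wx":0,"wy":0,"wz":0},
    {"x":-2,"y":-0.8,"z":0,"wx":0,"wy":0,"wz":0},
    {"x":-2,"y":-0.8,"z":0,"wx":0,"wy":0,"wz":0},
    {"x":-1.7,"y":-0.7,"z":0,"wx":0,"wy":0,"wz":0},
    {"x":-1.4,"y":-0.5,"z":0,"wx":0,"wy":0,"wz":0},
    {"x":-0.88,"y":-0.3,"z":0,"wx":0,"wy":0,"wz":0},
    {"x":0,"y":0,"z":0,"wx":0,"wy":0,"wz":0},
  ],
)

```text
time: 25.95
tool_pos: [0.4457, 0.1736, 0.2089]
eef_rot: [0.381, 0.925, -0.0, 0.0]
force: [0.4, 0.2, -1.1]
width: 0.0117
```

apply_moves(
  steps=[
    {"x":0,"y":0,"z":0.4,"wx":0,"wy":0,"wz":0},
    {"x":0,"y":0,"z":0.8,"wx":0,"wy":0,"wz":0},
    {"x":0,"y":0,"z":1,"wx":0,"wy":0,"wz":0},
    {"x":0,"y":0,"z":1.2,"wx":0,"wy":0,"wz":0},
    {"x":0,"y":0,"z":1.2,"wx":0,"wy":0,"wz":0},
    {"x":0,"y":0,"z":0.8,"wx":0,"wy":0,"wz":0},
    {"x":0,"y":0,"z":0.4,"wx":0,"wy":0,"wz":0},
    {"x":0,"y":0,"z":0.2,"wx":0,"wy":0,"wz":0},
    {"x":0,"y":0,"z":0,"wx":0,"wy":0,"wz":0},
    {"x":0,"y":0,"z":0,"wx":0,"wy":0,"wz":0},
  ],
)

```text
time: 26.78
tool_pos: [0.4449, 0.1758, 0.1489]
eef_rot: [0.38, 0.925, 0.0, 0.0]
force: [0.5, 0.7, 0.5]
width: 0.0117
```

```bash
python3 - <<'E'
from h import *
o=ctrl.observe(); print(o['time'],o['tool_pos'],o['eef_rot'],o['width'],o['force'],o['joints'])
c=shot('scene','s14.png');cv2.imwrite('pics/s14.c.png',cv2.resize(c['pixels'][90:290,190:360],None,fx=4,fy=3,interpolation=cv2.INTER_CUBIC))
c=shot('wrist','w14.png')
c=shot('top','t14.png');cv2.imwrite('pics/t14.c.png',cv2.resize(c['pixels'][190:280,150:310],None,fx=5,fy=5,interpolation=cv2.INTER_CUBIC))
E
```

```text
26.7833 [0.4448699  0.1757861  0.14890618] [3.80011829e-01 9.24981621e-01 6.45666423e-05 8.30253252e-05] 0.011658195185139143 [0.54470624 0.74721873 0.53052542] [-0.75828157  0.43737119  0.36298243  2.237516   -0.31159046  0.51260523
  0.63788124]
```

View pics/s14.c.png

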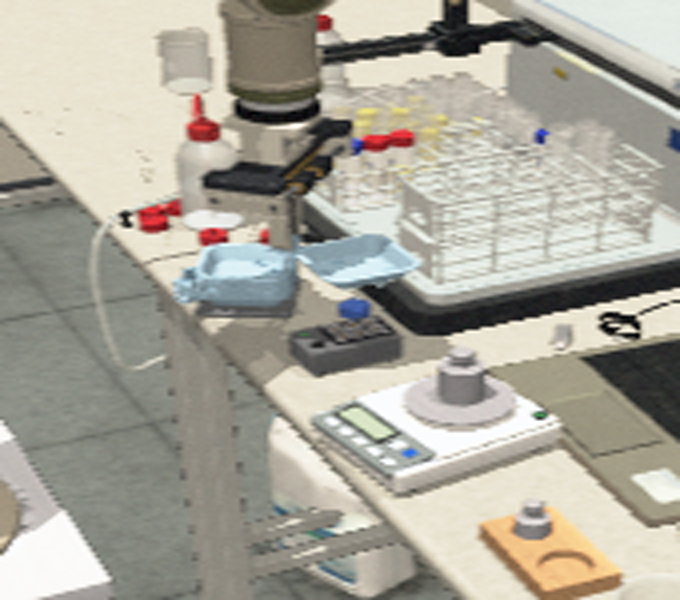

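View pics/t14.c.png

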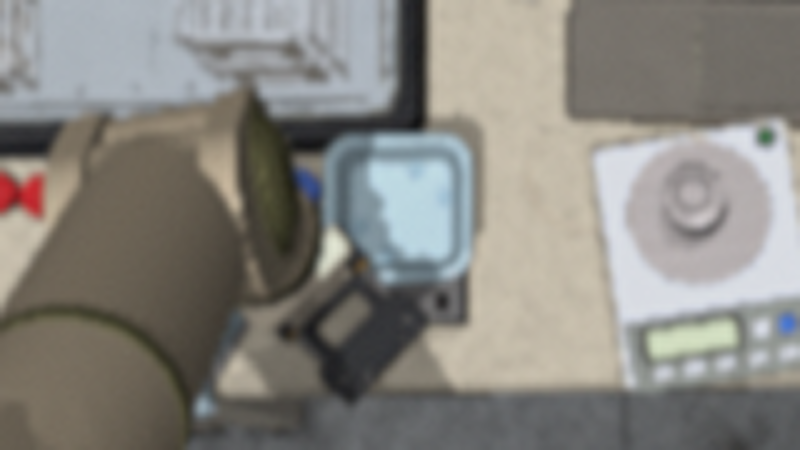

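View pics/w14.png

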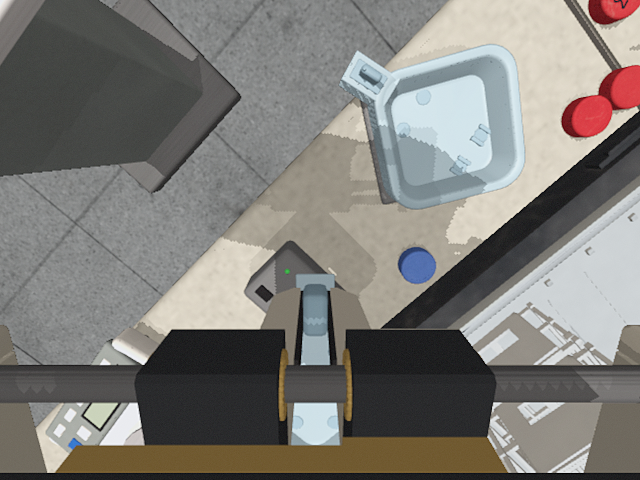

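The tray is over the eliminator and the stack and weight look in order. I'll lower the last 4 cm.

apply_moves(
  steps=[
    {"x":0,"y":0,"z":0.3,"wx":0,"wy":0,"wz":0},
    {"x":0,"y":0,"z":0.6,"wx":0,"wy":0,"wz":0},
    {"x":0,"y":0,"z":0.8,"wx":0,"wy":0,"wz":0},
    {"x":0,"y":0,"z":0.8,"wx":0,"wy":0,"wz":0},
    {"x":0,"y":0,"z":0.7,"wx":0,"wy":0,"wz":0},
    {"x":0,"y":0,"z":0.5,"wx":0,"wy":0,"wz":0},
    {"x":0,"y":0,"z":0.3,"wx":0,"wy":0,"wz":0},
    {"x":0,"y":0,"z":0.1,"wx":0,"wy":0,"wz":0},
    {"x":0,"y":0,"z":0,"wx":0,"wy":0,"wz":0},
    {"x":0,"y":0,"z":0,"wx":0,"wy":0,"wz":0},
  ],
)

```text
time: 27.77
tool_pos: [0.4449, 0.1756, 0.1078]
eef_rot: [0.38, 0.925, 0.0, 0.0]
force: [-0.6, 0.2, -0.1]
width: 0.0116
```

```bash
python3 - <<'E'
from h import *
o=ctrl.observe(); print(o['time'],o['tool_pos'],o['eef_rot'],o['width'],o['force'])
c=shot('scene','s15.png');cv2.imwrite('pics/s15.c.png',cv2.resize(c['pixels'][90:290,190:360],None,fx=4,fy=3,interpolation=cv2.INTER_CUBIC))
c=shot('wrist','w15.png')
c=shot('top','t15.png');cv2.imwrite('pics/t15.c.png',cv2.resize(c['pixels'][190:280,150:310],None,fx=5,fy=5,interpolation=cv2.INTER_CUBIC))
P=dep(c); hsv=cv2.cvtColor(c['pixels'],cv2.COLOR_BGR2HSV); z=P[...,2]
k=np.zeros(z.shape,bool);k[200:255,205:255]=1;k&=(hsv[...,0]>85)&(hsv[...,0]<115)&(hsv[...,1]>25)
r=k&(z>.09)&(z<.125);p=P[r];print(r.sum(),p.min(0),p.max(0))
cnt,_=cv2.findContours(r.astype(np.uint8),cv2.RETR_EXTERNAL,cv2.CHAIN_APPROX_NONE);q=max(cnt,key=cv2.contourArea);m=cv2.minAreaRect(q)
print(m,[plane(c,u,v,.103)[:2].round(3).tolist() for u,v in cv2.boxPoints(m)],plane(c,*m[0],.103))
for rg in [(.096,.112)]:
  pp=p[(p[:,2]>rg[0])&(p[:,2]<rg[1])];A=np.c_[pp[:,:2],np.ones(len(pp))];s=np.linalg.lstsq(A,pp[:,2],rcond=None)[0];print('rim',len(pp),s)
kk=np.zeros(z.shape,bool);kk[210:245,278:302]=1;p=P[kk&(z>.095)&(z<.14)];print('w',p.mean(0))
c=ld('w15.png');P=dep(c);hsv=cv2.cvtColor(c['pixels'],cv2.COLOR_BGR2HSV)
E
```

```text
27.7667 [0.44485212 0.1756226  0.10783082] [3.80156270e-01 9.24922271e-01 1.36539951e-05 5.57993282e-05] 0.011633472957286586 [-0.59303312  0.16568337 -0.09325881]
303 [0.44899523 0.08058185 0.09004833] [0.54449853 0.17527285 0.11165557]
((231.0, 233.0), (28.0, 28.0), 90.0) [[0.544, 0.175], [0.543, 0.082], [0.448, 0.081], [0.45, 0.174]] [0.49607588 0.12818184 0.103     ]
rim 217 [ 0.00145382 -0.0256955   0.10577677]
w [ 0.50474719 -0.06360332  0.10792838]
```

View pics/s15.c.png

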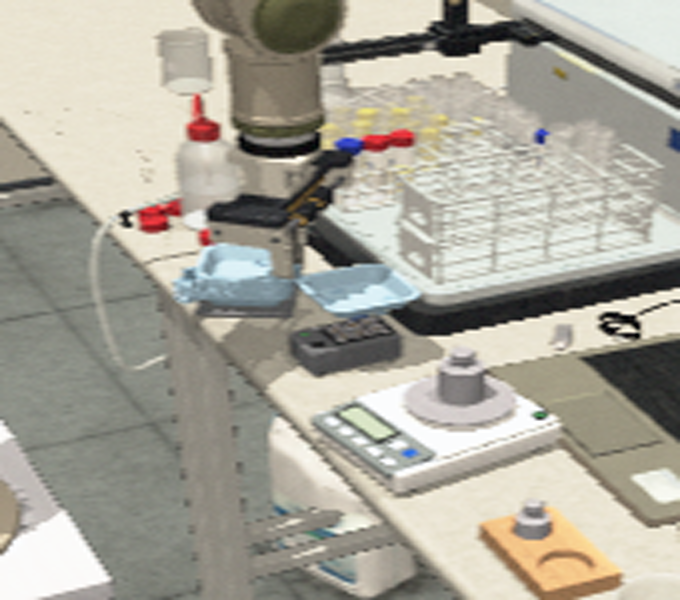

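View pics/t15.c.png

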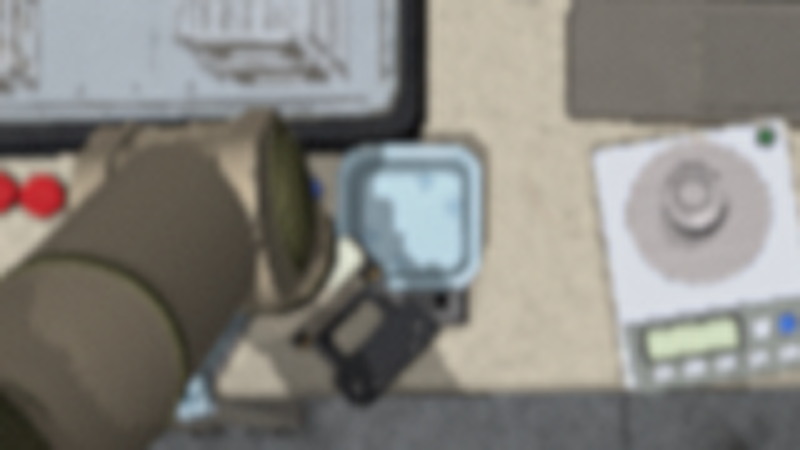

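View pics/w15.png

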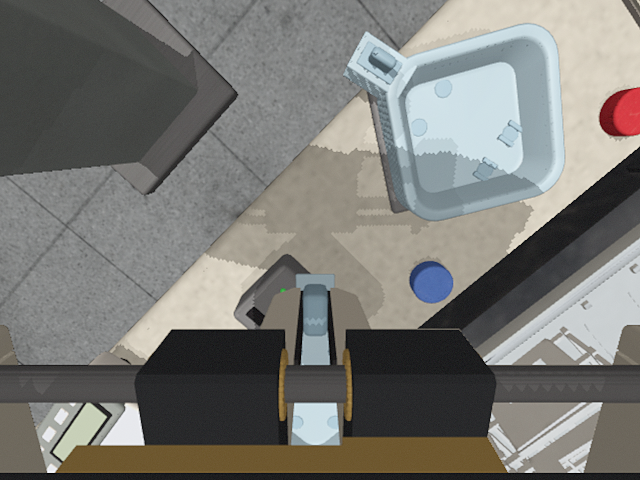

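```bash
python3 - <<'E'
from h import *
c=ld('w15.png');P=dep(c);z=P[...,2]
k=np.zeros(z.shape,bool);k[20:110,340:420]=1;print('2nd tab',plane(c,382,60,.074))
q=np.zeros(z.shape,bool);q[15:225,360:575]=1;q&=(z>.052)&(z<.066);p=P[q];print(cv2.minAreaRect((p[:,:2]*1000).astype(np.float32)))
A=np.c_[p[:,:2],np.ones(len(p))];print(np.linalg.lstsq(A,p[:,2],rcond=None)[0],p[:,2].mean())
o=ctrl.observe();print(o['time'],o['joint_vel'].round(4),o['width'])
print(ctrl.hand_in())
E
```

```text
2nd tab [0.38506131 0.28176623 0.074     ]
((440.3936767578125, 300.9758605957031), (108.6484146118164, 112.98300170898438), 59.77354049682617)
[-0.01079516 -0.00579678  0.06339866] 0.05686847314166342
27.9167 [ 0.0002 -0.0006 -0.002   0.0001 -0.0017 -0.0019  0.0016] 0.011792544773227977
the job is handed in; nothing more can be done
None
```

I did the whole job and handed it in at about 28 s, with the tray still held over the static eliminator. The hand-in gives no verdict, so the results below are my own measurements.

- **Weight:** I gripped it by the body and lowered it onto the pan by force feedback, with the load going from about −4.5 N to 0. I then let go. It stands upright about 2 mm from the pan's centre. I could not read the pan's spring travel directly, but the tool's height at release implies about 3 mm.
- **Tray:** I lifted it by the tab in an arc about the far corner to about 15°, where the force dropped from −3.6 N to about 0 as it came free. I then tilted it to 17° before lifting clear.
- **Final hold:** The tray's centre is about 4 mm from the grille's centre and about 52 mm above it. It is level to about 1.5° by a fit of the rim, and the grip reads 11.7 mm on the 12 mm tab.
- **Stack:** The base looked flat on the desk throughout. Its next tab is within about 4 mm of where the top tray's tab stood, and its rim height (57 mm) and tilt (under 1°) are unchanged.
- **Beaker and tube:** The arm stayed clear of both, but I did not re-measure their positions at the end.

One rough figure: a rectangle fitted over the stack gave a centre about 12 mm from my first estimate. That fit includes the tab on one side, so I relied on the tab position instead.

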